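# Set up the ultrasonic cleaner for small spectacle parts

### The job

Set up the ultrasonic cleaner for small spectacle parts: first seat the steel cover with the two holes squarely on the tank (either way round), then hang both beakers, still empty, each in the hole of its own size so that its rubber collar rests on the cover. Only then put the dip basket into the large beaker, down to the bottom, and the lid on the small beaker, fully home. Leave the customer's folded spectacles where they lie.

Things in the scene. Friction and masses are not known exactly. Their poses are not given: they have to be found in the camera images.
- cleaner: Ultrasonic cleaner, fixed: white box 160 (x) by 200 (y) by 130 mm high with a steel-lined tank open at the top. Origin: centre of its underside; z up; -x is its front with the control panel. Tank mouth 130 (x) by 170 (y) mm, centred, 65 mm deep; its flat steel rim is 130 mm above the origin.
- cover: Steel cover: plate 150 (x) by 190 (y) mm, z = 8 to 12 mm, over a lip 120 by 160 mm (z = 0 to 8) that drops into the tank mouth. Origin: centre of the lip's lower edge; seated, 122 mm above the cleaner's origin. Holes: large 56 mm at (0, -46), small 44 mm at (0, +50) mm. Handle: black bar 50 (x) by 10 (y) by 10 mm, centre (0, 5, 36) mm, grip across y. Starts flat on the table. About 0.3 kg.
- beaker_large: Large steel beaker, open at the top, 50 mm wide outside, 46 inside, 75 high, inner floor at z = 3 mm, foot tapered by 4 mm; a black rubber collar 66 mm wide at z = 40 to 45 mm hangs it in the cover's large hole. Grip its wall above the collar. Origin: centre of its underside, z up; hung, 28 mm below the cover's origin. About 0.1 kg.
- beaker_small: Small steel beaker, open at the top, 38 mm wide outside, 34 inside, 66 high, foot tapered by 4 mm; a black rubber collar 54 mm wide at z = 34 to 39 mm hangs it in the cover's small hole. Grip its wall above the collar. Origin: centre of its underside, z up; hung, 22 mm below the cover's origin. About 0.08 kg.
- dip_basket: Dip basket: perforated steel cup 36 mm wide and 40 mm high under a wire bail that carries an upright round black knob, 14 mm wide, from z = 70 to 100 mm on its axis. It goes into the large beaker, standing on its floor. Origin: centre of its underside, z up. About 0.06 kg.
- beaker_lid: Beaker lid: steel disc 46 mm wide, z = 6 to 10 mm, with a tapered plug beneath (24 mm wide at z = 0, 31 mm at z = 6 mm) and an upright round black knob, 15 mm wide, z = 10 to 36 mm, on its axis. Origin: centre of the plug's underside, z up. On the small beaker its origin is 60 mm above the beaker's origin. About 0.05 kg.
- spectacles: Customer's folded spectacles with round black rims, standing on their rims, 140 (y) by 25 (x) by 48 mm high, loose, light; to be left alone. Origin: under the middle of the front.

How it is judged:
On the way, in this order (a step that is already met when the one before it is completed fails the run):
1. the cover sits on the tank, let go, with no beaker in it (x of cover in the frame of cleaner between -0.008 and 0.008 m and y of cover in the frame of cleaner between -0.008 and 0.008 m and z of cover in the frame of cleaner between 0.117 and 0.127 m and angle between cover's own z axis and vertical below 0.06 rad and angle between the y axis of cover and the y axis of cleaner, either way round below 0.12 rad and contact force between the fingers and cover below 0.1 N and not ((x of beaker_large in the frame of cover between -0.007 and 0.007 m and y of beaker_large in the frame of cover between -0.053 and -0.039 m and z of beaker_large in the frame of cover between -0.033 and -0.023 m and angle between beaker_large's own z axis and vertical below 0.12 rad)) and not ((x of beaker_small in the frame of cover between -0.007 and 0.007 m and y of beaker_small in the frame of cover between 0.043 and 0.057 m and z of beaker_small in the frame of cover between -0.027 and -0.017 m and angle between beaker_small's own z axis and vertical below 0.12 rad))), for 0.2 s.
2. both beakers hang in their holes, let go and still empty: no basket in the large one, no lid on the small one (x of cover in the frame of cleaner between -0.008 and 0.008 m and y of cover in the frame of cleaner between -0.008 and 0.008 m and z of cover in the frame of cleaner between 0.117 and 0.127 m and angle between cover's own z axis and vertical below 0.06 rad and angle between the y axis of cover and the y axis of cleaner, either way round below 0.12 rad and x of beaker_large in the frame of cover between -0.007 and 0.007 m and y of beaker_large in the frame of cover between -0.053 and -0.039 m and z of beaker_large in the frame of cover between -0.033 and -0.023 m and angle between each of beaker_large, beaker_small's own z axis and vertical below 0.12 rad and x of beaker_small in the frame of cover between -0.007 and 0.007 m and y of beaker_small in the frame of cover between 0.043 and 0.057 m and z of beaker_small in the frame of cover between -0.027 and -0.017 m and contact force between the fingers and beaker_large below 0.1 N and contact force between the fingers and beaker_small below 0.1 N and not ((horizontal distance between dip_basket and beaker_large below 0.01 m and z of dip_basket in the frame of beaker_large between -0.002 and 0.009 m and angle between dip_basket's own z axis and vertical below 0.2 rad)) and not ((horizontal distance between beaker_lid and beaker_small below 0.007 m and z of beaker_lid in the frame of beaker_small between 0.055 and 0.065 m and angle between beaker_lid's own z axis and vertical below 0.12 rad))), for 0.2 s.
3. the dip basket stands in the large beaker and the lid is on the small one (x of cover in the frame of cleaner between -0.008 and 0.008 m and y of cover in the frame of cleaner between -0.008 and 0.008 m and z of cover in the frame of cleaner between 0.117 and 0.127 m and angle between cover's own z axis and vertical below 0.06 rad and angle between the y axis of cover and the y axis of cleaner, either way round below 0.12 rad and x of beaker_large in the frame of cover between -0.007 and 0.007 m and y of beaker_large in the frame of cover between -0.053 and -0.039 m and z of beaker_large in the frame of cover between -0.033 and -0.023 m and angle between each of beaker_large, beaker_small, beaker_lid's own z axis and vertical below 0.12 rad and x of beaker_small in the frame of cover between -0.007 and 0.007 m and y of beaker_small in the frame of cover between 0.043 and 0.057 m and z of beaker_small in the frame of cover between -0.027 and -0.017 m and horizontal distance between dip_basket and beaker_large below 0.01 m and z of dip_basket in the frame of beaker_large between -0.002 and 0.009 m and angle between dip_basket's own z axis and vertical below 0.2 rad and horizontal distance between beaker_lid and beaker_small below 0.007 m and z of beaker_lid in the frame of beaker_small between 0.055 and 0.065 m), for 0.2 s.
At the end, for the whole second after the job is handed in: Cover on the tank within 8 mm and 0.12 rad, beakers upright in their own holes within 7 mm, dip basket on the large beaker's floor within 10 mm of its axis, lid on the small beaker within 7 mm of its axis; every height within 5 mm (basket 6 mm); all at rest (all of step 3 and linear speed of each of cover, beaker_large, beaker_small, dip_basket, beaker_lid below 0.02 m/s); the robot touches nothing.
It fails at once if the spectacles are moved by more than 20 mm (distance of spectacles from where it was at the start of the episode above 0.02 m).
It also fails if it takes over 131 s, if anything falls off the work surface, if the arm or the gripper's body presses on something with over 40 N, if the wrist force passes 120 N, or if a joint passes its speed limit or range.

### The arm

A 7-joint arm with a two-finger parallel gripper is mounted at the origin on the work surface. World frame = base frame: x ahead of the robot, y to its left, z up, the work surface at z = 0. Lengths are in m, angles in rad, forces in N, time in s.
With the tool pointing down it reaches from about 0.425 to 0.925 m from the base axis. Payload 6.8 kg.
Tool frame: the origin (TCP) lies midway between the tips of the shut fingers; the grasp point (between the pads) lies 19 mm behind it; z points along the fingers, x is the direction in which the jaws open and shut, and the axes are right-handed (so a half turn about z gives the same grasp; the last joint's range is limited). The gripper opens to 88 mm and grips with 3 to 60 N. Pads are 20 mm wide; open, the fingers measure 115 mm over their backs; the gripper's body (75 mm by 178 mm) begins 61 mm behind the grasp point.
Start: joints at [-1.233, 0.477, 0.022, 1.555, -0.011, 1.109, -0.083], TCP at [0.291, 0.609, 0.223] pointing down, gripper open.
Joint ranges: [-2.96, 2.96], [-0.34, 2.1], [-1.41, 1.46], [0.24, 2.44], [-1.37, 4.51], [0.17, 1.92], [-2.96, 2.96]. Speed limits (rad/s): [2.39, 2.39, 3.14, 3.14, 3.14, 3.14, 3.14].

### API

Orientations are given as [roll, pitch, yaw] about the fixed x, y, z axes, in that order (R = Rz(yaw) Ry(pitch) Rx(roll)).
In Python, from plant import r, viewer gives the robot as it stands.
- The arm moves only by the shell command python3 -m handwheel 'ROWS' [FORCE]. ROWS is JSON, a list of rows, each an object with "slide": the shift along the tool's x, y, z in cm, a list of three; "turn": the turn, a rotation vector about the tool's x, y, z in rad, a list of three; "gripper": the opening, from 0 (shut) to 1 (fully open). A call has 1 to 10 rows; each row shifts and turns the commanded pose from where the row before left it, along the tool's axes as they then stand; what a row does not reach is not made up. A row lasts 1/8 s, in which the tool goes at most 62.5 mm and 10.7 degrees, less where a joint would pass 70% of its speed; a pose out of reach is approached as far as the arm can. A call with a gripper value outside its range is refused whole. The fingers move at their own pace and stop on an object; FORCE is the grip in N (left out, the last holds). Time passes only in rows, so rows that do not move let the fingers close. It gives the time, the measured TCP pose, the force and the opening at its end, in the units of the state.
- r.state(): the state, without advancing time (a new reading comes with each control period).
- viewer.grab_frame(name): name is "side" or "top"; returns the picture (384x512x3 uint8, blue, green, red); there is no depth.
- viewer.camera_params(name): a dict with "K" (3x3 intrinsics, pixels), "R" (3x3) and "t" (3): a world point X has camera coordinates R X + t. Camera axes: x right, y down, z forward; pixel columns grow to the right and rows downward; lengths in m; the calibration is good to about 2 mm. A picture is of the moment at which its call begins. camera_params takes no time and is no camera call.
- r.job_done(): hands the job in, once; it reports no verdict.
The state is a dict: "time_s": time; "qpos": joint angles; "dq": joint speeds; "tau": joint torques, N m; "tcp_pos": TCP position; "eef_rot": TCP orientation; "ft_force": force on the tool from outside, world axes, zero at the start; "torque": the same for the moment, N m; "opening": finger opening in m.
Only numpy, scipy, OpenCV 4.12 (cv2) and the standard library are available. Lean on these libraries where they do the work, as an engineer would, in place of code of your own. Each camera call takes 0.05 s, during which the arm holds its last target. There are 200 camera calls.

## Working session

There is one attempt and no reset: what is moved stays moved. The work goes in short steps, Python scripts to look and compute and a shell command to move; the robot and the scene stay as the last step left them, time stands still between calls to the robot, and variables do not carry over. Pictures are saved under pics/ and viewed, about 12 in all and at most 16, crops included, and the job is handed in when it is done.

```bash
mkdir -p pics; cat > look.py <<'E'
import sys,cv2,numpy as np
from plant import r,viewer
def grab(n,tag):
    f=viewer.grab_frame(n); cv2.imwrite(f'pics/{tag}_{n}.png',f); return f
def ray(n,u,v):
    c=viewer.camera_params(n);K,R,t=[np.array(c[k]) for k in('K','R','t')]
    d=R.T@np.linalg.solve(K,[u,v,1]); return -R.T@t,d
def onz(n,u,v,z):
    o,d=ray(n,u,v); return o+d*(z-o[2])/d[2]
def proj(n,X):
    c=viewer.camera_params(n); p=np.array(c['K'])@(np.array(c['R'])@np.array(X)+np.array(c['t'])); return p[:2]/p[2]
def tri(uv1,uv2,n1='top',n2='side'):
    o1,d1=ray(n1,*uv1);o2,d2=ray(n2,*uv2)
    s=np.linalg.lstsq(np.c_[d1,-d2],o2-o1,rcond=None)[0]
    a=o1+s[0]*d1;b=o2+s[1]*d2
    return (a+b)/2,np.linalg.norm(a-b)
E
python3 - <<'E'
from look import *
np.set_printoptions(precision=4,suppress=True)
a=grab('top','a');b=grab('side','a')
cv2.imwrite('pics/a_top2.png',cv2.resize(a,(800,600),interpolation=cv2.INTER_CUBIC));cv2.imwrite('pics/a_side2.png',cv2.resize(b,(800,600),interpolation=cv2.INTER_CUBIC))
for n in('top','side'):
    print(n,ray(n,256,192),viewer.camera_params(n)['K'])
print(r.state())
E
```

```text
top (array([ 0.4124, -0.0072,  1.0253]), array([ 0.1615, -0.004 , -0.987 ])) [[389.6938   0.     250.3262]
 [  0.     389.6938 192.6569]
 [  0.       0.       1.    ]]
side (array([ 0.0998, -0.5087,  0.7132]), array([ 0.48  ,  0.5195, -0.7069])) [[393.839    0.     255.7642]
 [  0.     393.839  190.1298]
 [  0.       0.       1.    ]]
{'time_s': 0.1, 'qpos': array([-1.2331,  0.4777,  0.0223,  1.5563, -0.0115,  1.1093, -0.0831]), 'dq': array([-0.0015, -0.0025, -0.0019, -0.0018,  0.0006, -0.0005,  0.0013]), 'tau': array([  0.0043, -58.4086,   1.5398, -27.3313,  -0.0542,   0.0131,
         0.0001]), 'tcp_pos': array([0.2908, 0.6086, 0.2218]), 'eef_rot': array([3.1415, 0.0016, 1.125 ]), 'ft_force': array([-0.372 , -0.6035, -0.6231]), 'torque': array([-0.0548, -0.0113, -0.0392]), 'opening': 0.08762352077821915}
```

View pics/a_top2.png

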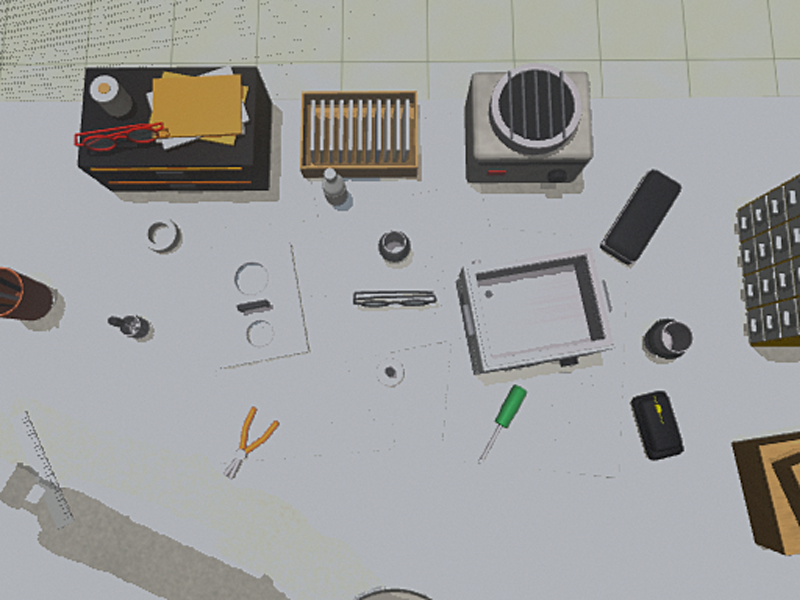

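View pics/a_side2.png

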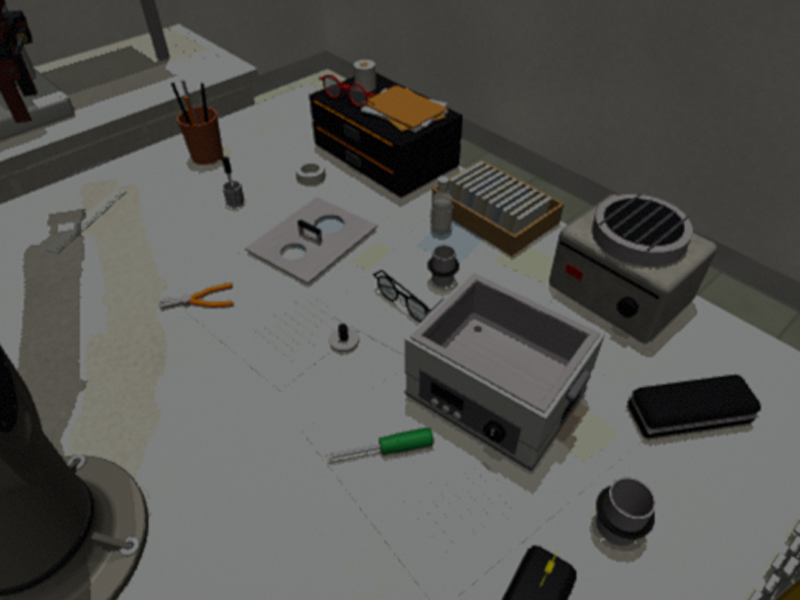

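```bash
cat >> look.py <<'E'
def crop(im,cx,cy,w,h,s):
    x=int(cx-w/2);y=int(cy-h/2)
    c=cv2.resize(im[y:y+h,x:x+w],None,fx=s,fy=s,interpolation=cv2.INTER_CUBIC)
    for k in range(0,w):
        if (x+k)%10==0:
            cv2.line(c,(int((k+.5)*s),0),(int((k+.5)*s),6),(0,0,255),1); cv2.putText(c,str(x+k),(int((k+.5)*s)-8,16),0,.33,(0,0,255),1)
    for k in range(0,h):
        if (y+k)%10==0:
            cv2.line(c,(0,int((k+.5)*s)),(6,int((k+.5)*s)),(0,0,255),1); cv2.putText(c,str(y+k),(8,int((k+.5)*s)+4),0,.33,(0,0,255),1)
    return c
E
python3 - <<'E'
from look import *
for n,C in (('top',[(341,200),(163,195),(252,157),(428,217),(83,208),(250,239)]),('side',[(322,235),(199,153),(283,170),(400,328),(149,122),(220,217)])):
    a=cv2.imread(f'pics/a_{n}.png'); a=cv2.convertScaleAbs(a,alpha=1.0 if n=='top' else 1.5)
    if n=='side': t=[crop(a,*C[0],130,120,3),crop(a,*C[1],120,120,3)]
    else: t=[crop(a,*C[0],110,90,4),crop(a,*C[1],90,90,4)]
    b=[crop(a,*c,40,40,5) for c in C[2:]]
    t=np.hstack(t); t=cv2.copyMakeBorder(t,0,0,0,800-t.shape[1],0)
    cv2.imwrite(f'pics/m_{n}.png',np.vstack([t,np.hstack(b)]))
E
```

```text
(no output)
```

View pics/m_top.png

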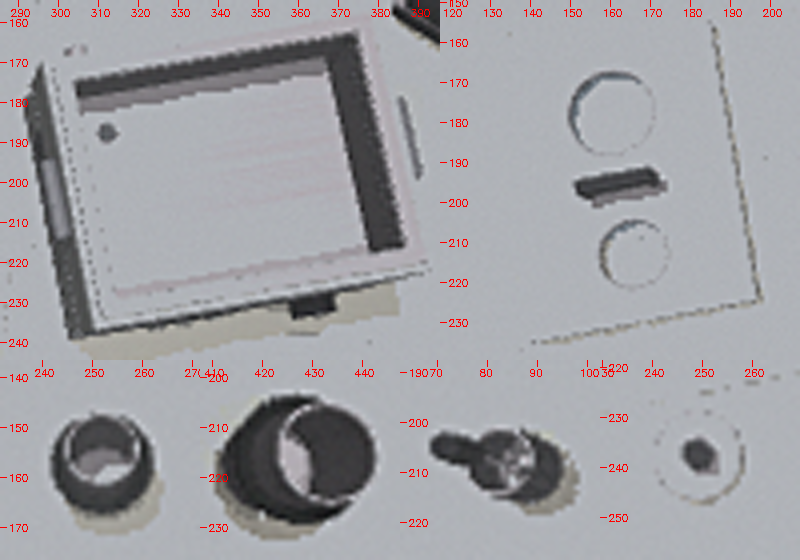

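View pics/m_side.png

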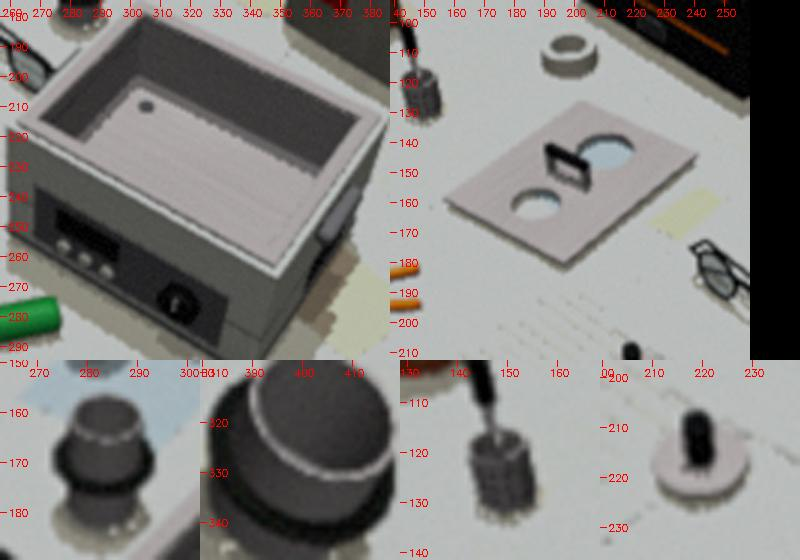

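```bash
python3 - <<'E'
from look import *
np.set_printoptions(precision=4,suppress=True)
P=lambda u,v,z:print((u,v,z),onz('top',u,v,z))
print(viewer.camera_params('top')['R'])
print('mouth corners');[P(u,v,.13) for u,v in((305,174),(372.5,163.5),(385,215.5))]
print('box outer near corners');[P(u,v,.13) for u,v in((313.5-1,237),(391,221),(298,171))]
print('mouth side');[print(onz('side',u,v,.13)) for u,v in((303,165.5),(268,217),(379.5,200.5),(344,254.5))]  # approx
print('rim outer side');[print(onz('side',u,v,.13)) for u,v in((261,214),(349,250),(388,201))]
print('cover corners top');[P(u,v,.012) for u,v in((186,155),(197,223.5),(141,235.5))]
print('holes');[P(u,v,.012) for u,v in((160,178),(166,214.5))]
print('handle');[P(u,v,.041) for u,v in((163,196.5),)]
print('handle tri',tri((162,196),(199,148)))
print('cover side');[print(onz('side',u,v,.012)) for u,v in((203,129.5),(241.5,144.5),(198,183.5),(159,160.5),(211.5,144.5),(188,161.5))]
print('bs rim top');P(252,153.5,.066);print(onz('side',283.5,171.5-14.3+4.5,.066))
print('bs collar');P(251.8,157,.037)
print('bl rim top');P(432.5,215.5,.075)
print('bl collar');P(426,218,.0425)
print('basket');P(72,204.5,.1);print(onz('side',146,108,.07));print(tri((72,204.5),(145,104)))
print('lid');P(249.5,237,.036);P(250,238.5,.01);print(onz('side',219.5,220-3,.01))
E
```

```text
[[-0.0002 -0.9999 -0.0107]
 [-0.9871  0.0019 -0.1598]
 [ 0.1598  0.0105 -0.9871]]
mouth corners
(305, 174, 0.13) [ 0.6013 -0.1257  0.13  ]
(372.5, 163.5, 0.13) [ 0.6261 -0.2845  0.13  ]
(385, 215.5, 0.13) [ 0.5036 -0.307   0.13  ]
box outer near corners
(312.5, 237, 0.13) [ 0.4546 -0.1395  0.13  ]
(391, 221, 0.13) [ 0.4909 -0.32    0.13  ]
(298, 171, 0.13) [ 0.6085 -0.1095  0.13  ]
mouth side
[ 0.63   -0.0908  0.13  ]
[ 0.4655 -0.1472  0.13  ]
[ 0.663  -0.2712  0.13  ]
[ 0.5026 -0.3055  0.13  ]
rim outer side
[ 0.4609 -0.132   0.13  ]
[ 0.5173 -0.3055  0.13  ]
[ 0.6744 -0.2839  0.13  ]
cover corners top
(186, 155, 0.012) [0.679 0.176 0.012]
(197, 223.5, 0.012) [0.4953 0.1425 0.012 ]
(141, 235.5, 0.012) [0.4643 0.2874 0.012 ]
holes
(160, 178, 0.012) [0.6163 0.2436 0.012 ]
(166, 214.5, 0.012) [0.519  0.2243 0.012 ]
handle
(163, 196.5, 0.041) [0.5622 0.2269 0.041 ]
handle tri (array([0.5671, 0.2321, 0.0266]), np.float64(0.0034363901423027513))
cover side
[0.641  0.3096 0.012 ]
[0.677  0.1761 0.012 ]
[0.4882 0.1318 0.012 ]
[0.4655 0.2785 0.012 ]
[0.6144 0.2352 0.012 ]
[0.521  0.2204 0.012 ]
bs rim top
(252, 153.5, 0.066) [ 0.6682 -0.0012  0.066 ]
[ 0.6633 -0.0015  0.066 ]
bs collar
(251.8, 157, 0.037) [ 0.6666 -0.0005  0.037 ]
bl rim top
(432.5, 215.5, 0.075) [ 0.509  -0.4407  0.075 ]
bl collar
(426, 218, 0.0425) [ 0.506  -0.4387  0.0425]
basket
(72, 204.5, 0.1) [0.5342 0.4317 0.1   ]
[0.5393 0.4426 0.07  ]
(array([0.5362, 0.4374, 0.0873]), np.float64(0.0009483552864293317))
lid
(249.5, 237, 0.036) [0.4591 0.0055 0.036 ]
(250, 238.5, 0.01) [0.4565 0.0045 0.01  ]
[0.4568 0.0061 0.01  ]
```

```bash
python3 -m handwheel '[{"slide":[0,0,0],"turn":[0,0,0.187],"gripper":1},{"slide":[0,0,0],"turn":[0,0,0.187],"gripper":1},{"slide":[0,0,0],"turn":[0,0,0.187],"gripper":1},{"slide":[0,0,0],"turn":[0,0,0.187],"gripper":1},{"slide":[0,0,0],"turn":[0,0,0.187],"gripper":1}]' 20
python3 -m handwheel '[{"slide":[2.47,5.28,0.5],"turn":[0,0,0],"gripper":0.5},{"slide":[2.47,5.28,0.5],"turn":[0,0,0],"gripper":0.5},{"slide":[2.47,5.28,0.5],"turn":[0,0,0],"gripper":0.5},{"slide":[2.47,5.28,0.5],"turn":[0,0,0],"gripper":0.5},{"slide":[2.47,5.28,0.5],"turn":[0,0,0],"gripper":0.5},{"slide":[2.47,5.28,0.5],"turn":[0,0,0],"gripper":0.5},{"slide":[2.47,5.28,0.5],"turn":[0,0,0],"gripper":0.5},{"slide":[2.47,5.28,0.5],"turn":[0,0,0],"gripper":0.5},{"slide":[0,0,3],"turn":[0,0,0],"gripper":0.5},{"slide":[0,0,2.5],"turn":[0,0,0],"gripper":0.5}]'
cat >> look.py <<'E'
def go(x,y,z,yaw=None):
    """print turn, then slide (cm, tool axes after the turn) from the measured pose to the target"""
    s=r.state();p=s['tcp_pos'];ps=s['eef_rot'][2]
    if yaw is None: yaw=ps
    d=np.array([x,y,z])-p;c,q=np.cos(yaw),np.sin(yaw)
    t=(ps-yaw+np.pi)%(2*np.pi)-np.pi
    print('at',p.round(4),s['eef_rot'].round(3),'open',round(s['opening'],4),'t',round(s['time_s'],1),'| turn z %.3f'%t,'slide',(100*np.array([c*d[0]+q*d[1],q*d[0]-c*d[1],-d[2]])).round(2))
E
python3 - <<'E'
from look import *
np.set_printoptions(precision=4,suppress=True)
for n in('top','side'):
    a=cv2.imread(f'pics/a_{n}.png').max(2)
    lo=95 if n=='top' else 75
    poly=dict(top=[(300,168),(378,158),(392,217),(378,222),(362,175),(306,186)],side=[(300,160),(384,198),(370,220),(305,192),(278,222),(262,215)])[n]
    m=np.zeros_like(a);cv2.fillPoly(m,[np.array(poly)],255)
    k=((a<lo)&(m>0)).astype(np.uint8)
    cs=max(cv2.findContours(k,cv2.RETR_EXTERNAL,cv2.CHAIN_APPROX_NONE)[0],key=cv2.contourArea)
    P=cs[:,0].astype(float); W=np.array([onz(n,u,v,.13)[:2] for u,v in P])
    print(n,cv2.contourArea(cs),cv2.approxPolyDP(cs,2.5,True)[:,0].tolist())
    np.save(f'w_{n}.npy',W)
    print([onz(n,*q,.13)[:2].round(4).tolist() for q in cv2.approxPolyDP(cs,2.5,True)[:,0]])
go(.565,.231,.09,.19)
grab('top','b');grab('side','b')
b=cv2.imread('pics/b_side.png');t=cv2.imread('pics/b_top.png')
cv2.imwrite('pics/b_m.png',np.hstack([crop(t,163,195,100,100,4),crop(cv2.convertScaleAbs(b,alpha=1.5),199,140,100,100,4)]))
E
```

```text
time_s: 0.72
tcp_pos: [0.2909, 0.6087, 0.2221]
eef_rot: [3.141, 0.001, 0.184]
ft_force: [-0.1, 0.8, 0.1]
opening: 0.0882
time_s: 1.98
tcp_pos: [0.565, 0.2304, 0.1265]
eef_rot: [3.141, 0.001, 0.188]
ft_force: [-1.2, -0.2, -0.3]
opening: 0.044
top 597.0 [[386, 216], [374, 164], [305, 175], [306, 179], [366, 168], [378, 217]]
[[0.5024, -0.3092], [0.6249, -0.288], [0.5989, -0.1257], [0.5894, -0.1278], [0.6153, -0.2688], [0.5001, -0.2908]]
side 1145.0 [[270, 214], [280, 220], [305, 192], [369, 220], [374, 213], [304, 180]]
[[0.4739, -0.1442], [0.4772, -0.1688], [0.5705, -0.1503], [0.6037, -0.2877], [0.6261, -0.2836], [0.5963, -0.1243]]
at [0.565  0.2304 0.1265] [3.141 0.001 0.188] open 0.044 t 2.0 | turn z -0.002 slide [ 0.01 -0.06  3.65]
```

View pics/b_m.png

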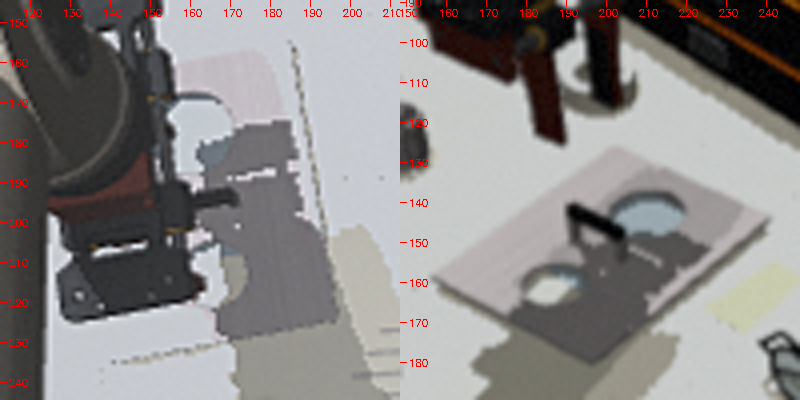

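```bash
python3 - <<'E'
from look import *
s=r.state();print(proj('side',s['tcp_pos']),proj('side',[.565,.231,.036]),proj('side',[.56,.256,.036]),proj('side',[.57,.206,.036]),proj('side',[.56,.231,.041]))
E
```

```text
[193.33359329 119.4209571 ] [197.63335265 145.92677281] [190.76985549 142.62522124] [204.63268143 149.29366354] [195.97265776 145.26833979]
```

```bash
python3 -m handwheel '[{"slide":[0,0,3],"turn":[0,0,0],"gripper":0.5},{"slide":[0,0,3],"turn":[0,0,0],"gripper":0.5},{"slide":[0,-0.06,2.5],"turn":[0,0,0],"gripper":0.5},{"slide":[0,0,2.1],"turn":[0,0,0],"gripper":0.5},{"slide":[0,0,0],"turn":[0,0,0],"gripper":0.05},{"slide":[0,0,0],"turn":[0,0,0],"gripper":0.05},{"slide":[0,0,0],"turn":[0,0,0],"gripper":0.05},{"slide":[0,0,0],"turn":[0,0,0],"gripper":0.05}]' 30
python3 -m handwheel '[{"slide":[0,0,-1],"turn":[0,0,0],"gripper":0.05},{"slide":[0,0,-2],"turn":[0,0,0],"gripper":0.05},{"slide":[0,0,-4],"turn":[0,0,0],"gripper":0.05},{"slide":[0,0,-5],"turn":[0,0,0],"gripper":0.05},{"slide":[0,0,-5],"turn":[0,0,0],"gripper":0.05},{"slide":[0,0,-4],"turn":[0,0,0],"gripper":0.05}]' 40
python3 - <<'E'
from look import *
go(.55,-.216,.23,-1.403)
b=grab('side','c');t=grab('top','c')
cv2.imwrite('pics/c_m.png',np.hstack([crop(t,180,190,130,150,3),crop(cv2.convertScaleAbs(b,alpha=1.5),190,110,130,150,3)]))
E
```

```text
time_s: 3.08
tcp_pos: [0.5656, 0.2325, 0.0227]
eef_rot: [-3.141, -0.002, 0.19]
ft_force: [1.0, -0.5, 3.2]
opening: 0.0098
time_s: 3.82
tcp_pos: [0.5649, 0.2319, 0.2353]
eef_rot: [-3.141, -0.002, 0.19]
ft_force: [0.3, -0.1, -2.8]
opening: 0.0091
at [0.5649 0.2319 0.2353] [-3.141e+00 -2.000e-03  1.900e-01] open 0.0091 t 3.8 | turn z 1.593 slide [43.91  8.95  0.53]
```

View pics/c_m.png

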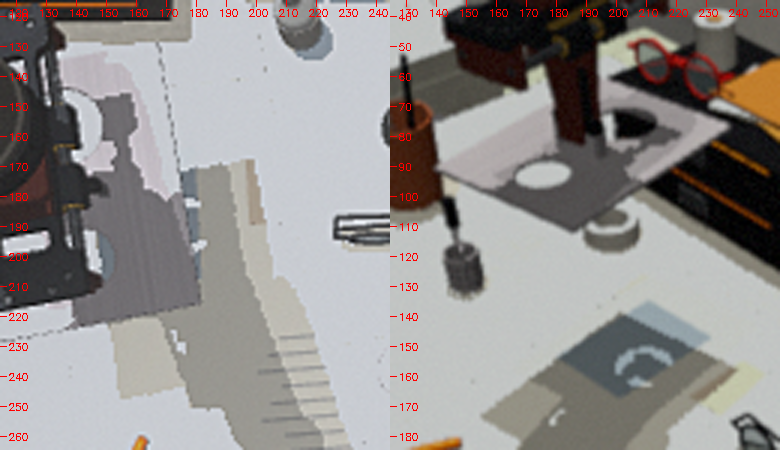

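```bash
python3 - <<'E'
from look import *
y=.19+np.pi/2; p=np.array([.5649,.2319])
def loc(w): # in cover frame about the handle: cover y = -(tool x), cover x
    d=w[:2]-p; cy=-np.array([np.cos(.19),np.sin(.19)]); cx=np.array([cy[1],-cy[0]]); return np.round([d@cx,d@cy+.005],4)
for n,u,v in(('top',167,128.5),('top',181.2,215.8),('side',237.8,77.4),('side',186.4,111.6),('side',141.4,90.6)):
    w=onz(n,u,v,.2246);print(n,w.round(4),loc(w))
E
```

```text
top [0.6817 0.1799 0.2246] [-0.0731 -0.0998]
top [0.4939 0.1441 0.2246] [-0.0728  0.0913]
side [0.6731 0.1756 0.2246] [-0.0757 -0.0906]
side [0.491  0.1399 0.2246] [-0.0764  0.0949]
side [0.4657 0.286  0.2246] [0.0719 0.0922]
```

```bash
python3 -m handwheel '[{"slide":[0,0,0],"turn":[0,0,0.177],"gripper":0.05},{"slide":[0,0,0],"turn":[0,0,0.177],"gripper":0.05},{"slide":[0,0,0],"turn":[0,0,0.177],"gripper":0.05},{"slide":[0,0,0],"turn":[0,0,0.177],"gripper":0.05},{"slide":[0,0,0],"turn":[0,0,0.177],"gripper":0.05},{"slide":[0,0,0],"turn":[0,0,0.177],"gripper":0.05},{"slide":[0,0,0],"turn":[0,0,0.177],"gripper":0.05},{"slide":[0,0,0],"turn":[0,0,0.177],"gripper":0.05},{"slide":[0,0,0],"turn":[0,0,0.177],"gripper":0.05}]'
python3 -m handwheel '[{"slide":[3,0.6,0],"turn":[0,0,0],"gripper":0.05},{"slide":[4.8,1,0],"turn":[0,0,0],"gripper":0.05},{"slide":[5.2,1,0],"turn":[0,0,0],"gripper":0.05},{"slide":[5.2,1,0],"turn":[0,0,0],"gripper":0.05},{"slide":[5.2,1,0],"turn":[0,0,0],"gripper":0.05},{"slide":[5.2,1,0],"turn":[0,0,0],"gripper":0.05},{"slide":[5,1,0],"turn":[0,0,0],"gripper":0.05},{"slide":[4.8,1,0],"turn":[0,0,0],"gripper":0.05},{"slide":[3,0.8,0],"turn":[0,0,0],"gripper":0.05},{"slide":[2,0.57,0],"turn":[0,0,0],"gripper":0.05}]'
python3 - <<'E'
from look import *
go(.549,-.211,.165,-1.403)
b=grab('side','d');t=grab('top','d')
cv2.imwrite('pics/d_m.png',np.hstack([crop(t,345,190,130,150,3),crop(cv2.convertScaleAbs(b,alpha=1.5),320,200,130,150,3)]))
E
```

```text
time_s: 5.05
tcp_pos: [0.5638, 0.2318, 0.2308]
eef_rot: [3.14, -0.0, -1.409]
ft_force: [-0.1, -0.2, -2.3]
opening: 0.0094
time_s: 6.3
tcp_pos: [0.5473, -0.2125, 0.231]
eef_rot: [3.14, 0.0, -1.406]
ft_force: [-0.6, 1.0, -2.9]
opening: 0.0094
at [ 0.5473 -0.2125  0.231 ] [ 3.14   0.    -1.406] open 0.0094 t 6.3 | turn z -0.003 slide [-0.12 -0.19  6.6 ]
```

View pics/d_m.png

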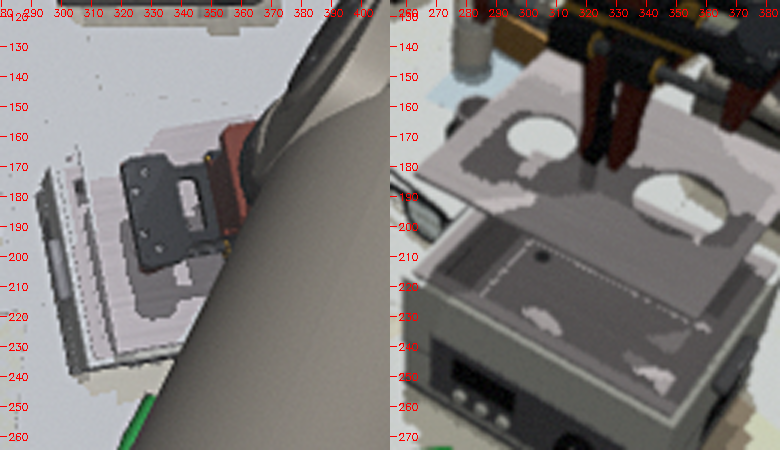

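```bash
python3 -m handwheel '[{"slide":[-0.12,-0.19,2.6],"turn":[0,0,0],"gripper":0.05},{"slide":[0,0,2.5],"turn":[0,0,0],"gripper":0.05},{"slide":[0,0,1.7],"turn":[0,0,0],"gripper":0.05},{"slide":[0,0,0.6],"turn":[0,0,0],"gripper":0.05},{"slide":[0,0,0.5],"turn":[0,0,0],"gripper":0.05},{"slide":[0,0,0.4],"turn":[0,0,0],"gripper":0.05},{"slide":[0,0,0],"turn":[0,0,0],"gripper":0.05}]'
python3 - <<'E'
from look import *
go(.549,-.211,.145,-1.403)
E
```

```text
time_s: 7.28
tcp_pos: [0.5505, -0.2093, 0.1488]
eef_rot: [-3.141, -0.0, -1.403]
ft_force: [0.5, 0.0, -2.6]
opening: 0.0096
at [ 0.5505 -0.2093  0.1488] [-3.141 -0.    -1.403] open 0.0096 t 7.3 | turn z -0.000 slide [0.14 0.18 0.38]
```

```bash
python3 -m handwheel '[{"slide":[0.1,0.1,0.2],"turn":[0,0,0],"gripper":0.05},{"slide":[0,0,0.2],"turn":[0,0,0],"gripper":0.05},{"slide":[0,0,0.05],"turn":[0,0,0],"gripper":0.05},{"slide":[0,0,0],"turn":[0,0,0],"gripper":0.05}]'
```

```text
time_s: 7.78
tcp_pos: [0.5497, -0.2106, 0.1446]
eef_rot: [-3.141, -0.0, -1.403]
ft_force: [-2.3, 1.6, 5.2]
opening: 0.0098
```

```bash
python3 -m handwheel '[{"slide":[0,0,0],"turn":[0,0,0],"gripper":0.35},{"slide":[0,0,0],"turn":[0,0,0],"gripper":0.35},{"slide":[0,0,0],"turn":[0,0,0],"gripper":0.35},{"slide":[0,0,-1.5],"turn":[0,0,0],"gripper":0.35},{"slide":[0,0,-4],"turn":[0,0,0],"gripper":0.35},{"slide":[0,0,-5],"turn":[0,0,0],"gripper":0.8}]'
python3 - <<'E'
from look import *
go(.666,-.001,.20,-1.45)
E
```

```text
time_s: 8.52
tcp_pos: [0.5491, -0.2104, 0.2506]
eef_rot: [3.14, 0.0, -1.403]
ft_force: [0.4, -0.1, 0.3]
opening: 0.0374
at [ 0.5491 -0.2104  0.2506] [ 3.14   0.    -1.403] open 0.0374 t 8.5 | turn z 0.047 slide [-19.37 -14.12   5.06]
```

```bash
python3 -m handwheel '[{"slide":[-2.5,-1.8,0],"turn":[0,0,0],"gripper":0.8},{"slide":[-4.5,-3.3,0],"turn":[0,0,0],"gripper":0.8},{"slide":[-4.5,-3.3,0],"turn":[0,0,0],"gripper":0.8},{"slide":[-4.5,-3.3,1],"turn":[0,0,0],"gripper":0.8},{"slide":[-2.8,-1.9,3],"turn":[0,0,0],"gripper":0.8},{"slide":[0,0,5],"turn":[0,0,0],"gripper":0.8}]'
python3 - <<'E'
from look import *
go(.666,-.001,.10)
b=grab('side','e');t=grab('top','e')
cv2.imwrite('pics/e_m.png',np.hstack([crop(t,300,195,150,150,3),crop(cv2.convertScaleAbs(b,alpha=1.5),310,190,110,150,3)]))
E
```

```text
time_s: 9.28
tcp_pos: [0.6553, 0.0022, 0.1602]
eef_rot: [-3.136, 0.001, -1.397]
ft_force: [0.1, -1.2, -0.3]
opening: 0.0706
at [0.6553 0.0022 0.1602] [-3.136e+00  1.000e-03 -1.397e+00] open 0.0706 t 9.3 | turn z 0.000 slide [ 0.51 -1.    6.02]
```

View pics/e_m.png

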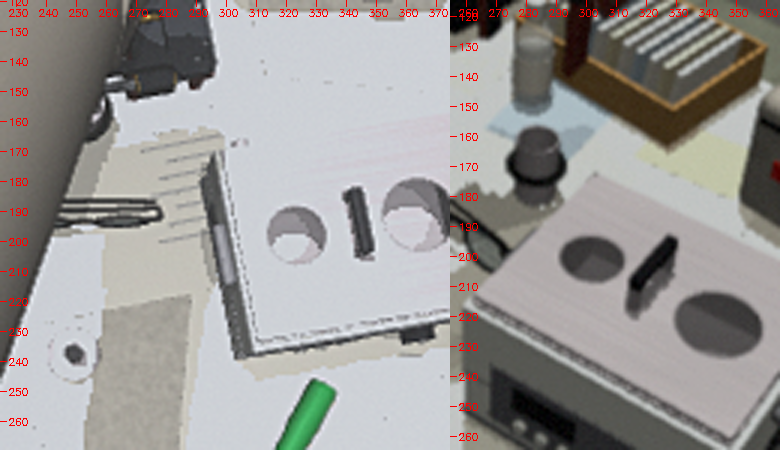

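```bash
python3 - <<'E'
from look import *
for n,u,v in(('top',323.2,197.8),('side',302,201),('top',362.8,190.8),('side',344.3,222.7)): print(n,onz(n,u,v,.134).round(4))
c=np.array([.549,-.2106]); y=np.array([-.167,.986]); c=c-.005*y
print('pred small',c+.05*y,'large',c-.046*y)
E
```

```text
top [ 0.5443 -0.1659  0.134 ]
side [ 0.5435 -0.166   0.134 ]
top [ 0.5605 -0.2577  0.134 ]
side [ 0.5599 -0.2607  0.134 ]
pred small [ 0.541485 -0.16623 ] large [ 0.557517 -0.260886]
```

```bash
python3 -m handwheel '[{"slide":[0.5,-1.0,0],"turn":[0,0,0],"gripper":0.8},{"slide":[0,0,3],"turn":[0,0,0],"gripper":0.8},{"slide":[0,0,3],"turn":[0,0,0],"gripper":0.8}]'
python3 - <<'E'
from look import *
go(.666,-.001,.043)
b=grab('side','f');t=grab('top','f')
cv2.imwrite('pics/f_m.png',np.hstack([crop(cv2.convertScaleAbs(b,alpha=1.5),285,155,90,90,5)]))
E
```

```text
time_s: 9.75
tcp_pos: [0.6661, -0.0069, 0.1022]
eef_rot: [-3.136, -0.001, -1.404]
ft_force: [-0.1, -0.1, -0.1]
opening: 0.0701
at [ 0.6661 -0.0069  0.1022] [-3.136e+00 -1.000e-03 -1.404e+00] open 0.0701 t 9.8 | turn z 0.000 slide [-0.59 -0.09  5.92]
```

View pics/f_m.png

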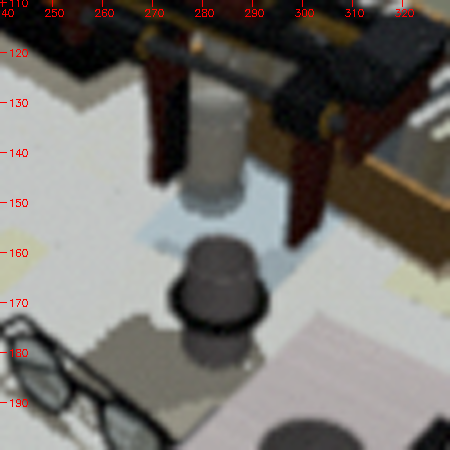

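```bash
python3 -m handwheel '[{"slide":[-0.55,-0.05,0],"turn":[0,0,0],"gripper":0.8},{"slide":[0,0,3],"turn":[0,0,0],"gripper":0.8},{"slide":[0,0,2.8],"turn":[0,0,0],"gripper":0.8},{"slide":[0,0,0],"turn":[0,0,0],"gripper":0.35},{"slide":[0,0,0],"turn":[0,0,0],"gripper":0.35},{"slide":[0,0,0],"turn":[0,0,0],"gripper":0.35},{"slide":[0,0,0],"turn":[0,0,0],"gripper":0.35},{"slide":[0,0,0],"turn":[0,0,0],"gripper":0.35}]' 15
python3 -m handwheel '[{"slide":[0,0,-1],"turn":[0,0,0],"gripper":0.35},{"slide":[0,0,-3],"turn":[0,0,0],"gripper":0.35},{"slide":[0,0,-5],"turn":[0,0,0],"gripper":0.35},{"slide":[0,0,-5],"turn":[0,0,0],"gripper":0.35},{"slide":[0,0,-4],"turn":[0,0,0],"gripper":0.35}]'
python3 - <<'E'
from look import *
go(.5435,-.166,.225,.168)
E
```

```text
time_s: 10.85
tcp_pos: [0.6637, -0.0002, 0.0425]
eef_rot: [-3.139, -0.0, -1.403]
ft_force: [-0.3, -0.7, 6.3]
opening: 0.0376
time_s: 11.48
tcp_pos: [0.6625, -0.0003, 0.2236]
eef_rot: [-3.141, -0.0, -1.403]
ft_force: [-0.4, 0.8, -0.7]
opening: 0.0374
at [ 6.625e-01 -3.000e-04  2.236e-01] [-3.141 -0.    -1.403] open 0.0374 t 11.5 | turn z -1.571 slide [-14.5   14.34  -0.14]
```

```bash
python3 -m handwheel '[{"slide":[0,0,0],"turn":[0,0,-0.1745],"gripper":0.35},{"slide":[0,0,0],"turn":[0,0,-0.1745],"gripper":0.35},{"slide":[0,0,0],"turn":[0,0,-0.1745],"gripper":0.35},{"slide":[0,0,0],"turn":[0,0,-0.1745],"gripper":0.35},{"slide":[0,0,0],"turn":[0,0,-0.1745],"gripper":0.35},{"slide":[0,0,0],"turn":[0,0,-0.1745],"gripper":0.35},{"slide":[0,0,0],"turn":[0,0,-0.1745],"gripper":0.35},{"slide":[0,0,0],"turn":[0,0,-0.1745],"gripper":0.35},{"slide":[0,0,0],"turn":[0,0,-0.175],"gripper":0.35}]'
python3 -m handwheel '[{"slide":[-2,2,0],"turn":[0,0,0],"gripper":0.35},{"slide":[-3.5,3.5,0],"turn":[0,0,0],"gripper":0.35},{"slide":[-3.5,3.5,0],"turn":[0,0,0],"gripper":0.35},{"slide":[-3.5,3.3,0],"turn":[0,0,0],"gripper":0.35},{"slide":[-2,2,0],"turn":[0,0,0],"gripper":0.35},{"slide":[0,0,0],"turn":[0,0,0],"gripper":0.35}]'
python3 - <<'E'
from look import *
go(.5435,-.166,.185,.168)
b=grab('side','g');t=grab('top','g')
cv2.imwrite('pics/g_m.png',np.hstack([crop(cv2.convertScaleAbs(b,alpha=1.7),305,180,100,120,5)]))
print(proj('side',[.5435,-.166,.134]))
E
```

```text
time_s: 12.6
tcp_pos: [0.6621, -0.0003, 0.2212]
eef_rot: [3.141, 0.001, 0.173]
ft_force: [0.4, 0.9, -1.0]
opening: 0.0374
time_s: 13.35
tcp_pos: [0.5417, -0.1679, 0.2216]
eef_rot: [3.141, 0.001, 0.163]
ft_force: [0.9, 1.7, -0.4]
opening: 0.0373
at [ 0.5417 -0.1679  0.2216] [3.141e+00 1.000e-03 1.630e-01] open 0.0373 t 13.3 | turn z -0.005 slide [ 0.21 -0.16  3.66]
[302.00718791 201.01355276]
```

View pics/g_m.png

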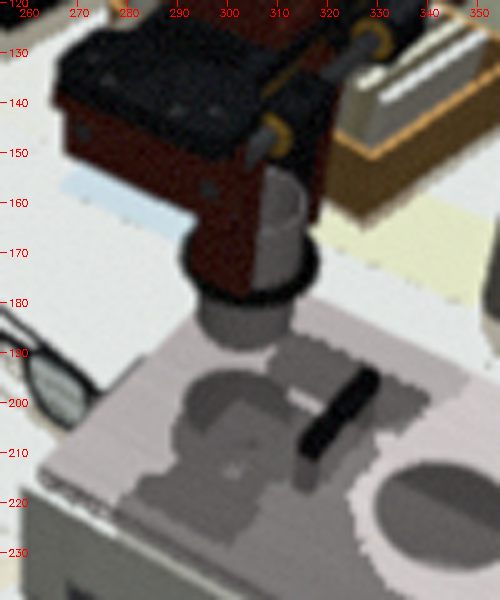

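```bash
python3 - <<'E'
from look import *
a=np.linspace(0,2*np.pi,90)
for dy in(0,.003,-.003):
    c=np.array([.5417+dy*np.sin(.165),-.1679-dy*np.cos(.165)])
    P=np.array([proj('side',[c[0]+.027*np.cos(t),c[1]+.027*np.sin(t),z]) for t in a for z in(.2131,.2181)])
    print(dy,P.min(0),P.max(0))
m=cv2.imread('pics/g_side.png').max(2)[155:185,280:330]
print((m<28).any(0).nonzero()[0]+280,m[20:30,20:26])
E
```

```text
0 [291.01409211 161.67519766] [320.07358199 182.91281797]
0.003 [292.3370323 162.2910451] [321.46032734 183.59685582]
-0.003 [289.69579667 161.06147147] [318.69174991 182.23124953]
[280 281 282 283 284 285 286 287 288 289 290 291 292 293 294 295 296 297
 298 299 300 301 302 303 304 305 306 307 308 309 310 311 312 313 314 315
 316 317 318 319] [[24 24 25 22 24 31]
 [23 24 25 22 23 35]
 [21 26 24 22 23 28]
 [ 7 20 23 25 21 10]
 [ 6  8 11 14  8  5]
 [13 11  1  7  8  4]
 [30 29 26 22 21 21]
 [43 43 44 39 37 39]
 [45 42 45 46 44 44]
 [44 42 45 46 42 47]]
```

```bash
python3 -m handwheel '[{"slide":[0.2,0,2],"turn":[0,0,0],"gripper":0.35},{"slide":[0,0,2],"turn":[0,0,0],"gripper":0.35},{"slide":[0,0,1],"turn":[0,0,0],"gripper":0.35},{"slide":[0,0,0.7],"turn":[0,0,0],"gripper":0.35},{"slide":[0,0,0.7],"turn":[0,0,0],"gripper":0.35},{"slide":[0,0,0],"turn":[0,0,0],"gripper":0.35}]'
```

```text
time_s: 14.2
tcp_pos: [0.5475, -0.1721, 0.1653]
eef_rot: [3.134, -0.006, 0.164]
ft_force: [-18.0, -11.3, 53.5]
opening: 0.036
```

```bash
python3 -m handwheel '[{"slide":[0,0,-0.7],"turn":[0,0,0],"gripper":0.35},{"slide":[0,0,-0.7],"turn":[0,0,0],"gripper":0.35},{"slide":[0,0,-1.5],"turn":[0,0,0],"gripper":0.35},{"slide":[0,0,-2],"turn":[0,0,0],"gripper":0.35},{"slide":[0,0,0],"turn":[0,0,0],"gripper":0.35}]'
python3 - <<'E'
from look import *
go(.5435,-.166,.185,.168)
b=grab('side','h');t=grab('top','h')
cv2.imwrite('pics/h_m.png',np.hstack([crop(t,330,195,100,120,4),crop(cv2.convertScaleAbs(b,alpha=1.7),310,190,100,120,4)]))
E
```

```text
time_s: 14.82
tcp_pos: [0.5468, -0.1642, 0.2075]
eef_rot: [3.141, -0.003, 0.169]
ft_force: [-0.5, 0.2, -1.2]
opening: 0.0363
at [ 0.5468 -0.1642  0.2075] [ 3.141e+00 -3.000e-03  1.690e-01] open 0.0363 t 14.8 | turn z 0.001 slide [-0.35  0.12  2.25]
```

View pics/h_m.png

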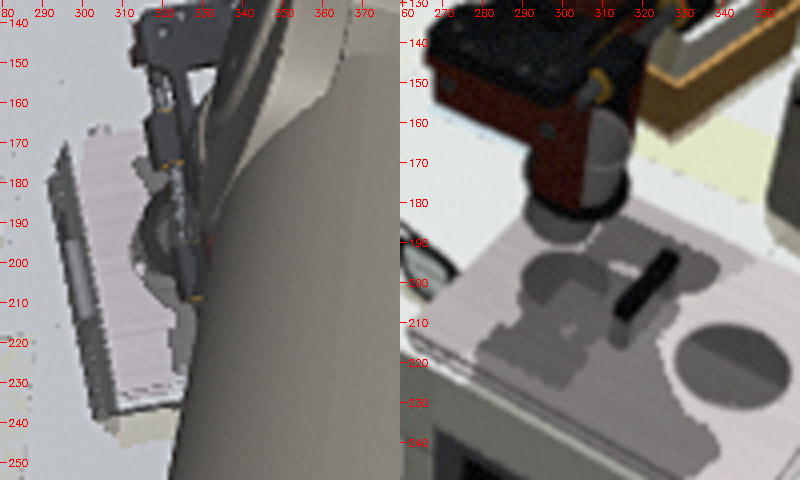

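```bash
python3 - <<'E'
from look import *
a=np.linspace(0,2*np.pi,90)
def ext(n,c,rad,z0,z1):
    P=np.array([proj(n,[c[0]+rad*np.cos(t),c[1]+rad*np.sin(t),z]) for t in a for z in(z0,z1)]); return P.min(0).round(1),P.max(0).round(1)
p=np.array([.5468,-.1642,.2075])
for dz in(0,-.004,-.008):
  z=p[2]-.0425+dz
  print(dz,'collar',ext('side',p,.027,z+.034,z+.039),'rim',ext('side',p,.019,z+.066,z+.066),'foot',ext('side',p,.017,z,z),'top collar',ext('top',p,.027,z+.034,z+.039))
print('hole',ext('side',[.5435,-.166],.022,.134,.134))
s=cv2.convertScaleAbs(cv2.imread('pics/h_side.png'),alpha=1.7)
cv2.imwrite('pics/h2.png',crop(s,303,182,60,70,8))
E
```

```text
0 collar (array([291. , 165.1]), array([319.5, 186.1])) rim (array([296.3, 157.1]), array([316.8, 170.5])) foot (array([295.1, 183. ]), array([312.3, 195. ])) top collar (array([315. , 179.4]), array([340.8, 204.7]))
-0.004 collar (array([290.9, 166.6]), array([319.3, 187.6])) rim (array([296.2, 158.7]), array([316.5, 172.1])) foot (array([294.9, 184.4]), array([312.1, 196.4])) top collar (array([314.8, 179.7]), array([340.4, 204.9]))
-0.008 collar (array([290.8, 168.1]), array([319.1, 189.1])) rim (array([296. , 160.3]), array([316.3, 173.7])) foot (array([294.8, 185.8]), array([311.9, 197.9])) top collar (array([314.5, 180.1]), array([340. , 205.2]))
hole (array([291.2, 193.3]), array([312.9, 209. ]))
```

View pics/h2.png

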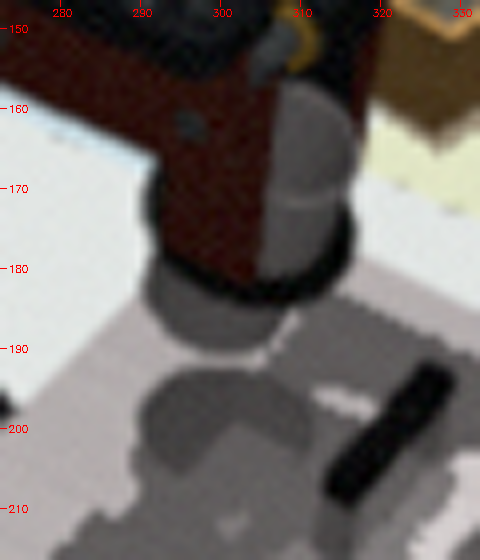

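```bash
python3 - <<'E'
from look import *
np.set_printoptions(precision=4,suppress=True)
go(.5435,-.166,.2075,.168)
p=np.array([.5468,-.1642,.2075])
for z,sh in((p[2]-.0425,(-3.8,-4.5)),(p[2]+.0235,(.4,.6)),(p[2]-.006,(-1.8,-1.5))):
    q=p.copy();q[2]=z;u=proj('side',q);d=onz('side',u[0]+sh[0],u[1]+sh[1],z)-q
    c,s=np.cos(.169),np.sin(.169);print('z',z,'dx tool',c*d[0]+s*d[1],'dy tool',s*d[0]-c*d[1])
E
```

```text
at [ 0.5455 -0.1641  0.2058] [-3.141  0.     0.169] open 0.0363 t 14.9 | turn z 0.001 slide [-0.23  0.15 -0.17]
z 0.16499999999999998 dx tool 0.0063149744227536395 dy tool -0.013001048234165846
z 0.23099999999999998 dx tool -0.0010002727466621574 dy tool 0.0015030352753414398
z 0.20149999999999998 dx tool 0.0015363159372752827 dy tool -0.005049331647696673
```

```bash
python3 -m handwheel '[{"slide":[0,0,-2],"turn":[0,0,0],"gripper":0.35},{"slide":[2,-1.9,0],"turn":[0,0,0],"gripper":0.35},{"slide":[3.8,-3.5,0],"turn":[0,0,0],"gripper":0.35},{"slide":[3.8,-3.5,0],"turn":[0,0,0],"gripper":0.35},{"slide":[3.5,-3.3,0],"turn":[0,0,0],"gripper":0.35},{"slide":[2,-1.9,2],"turn":[0,0,0],"gripper":0.35},{"slide":[0,0,4],"turn":[0,0,0],"gripper":0.35},{"slide":[0,0,4],"turn":[0,0,0],"gripper":0.35},{"slide":[0,0,4],"turn":[0,0,0],"gripper":0.35},{"slide":[0,0,2],"turn":[0,0,0],"gripper":0.35}]' 20
python3 -m handwheel '[{"slide":[0,0,1],"turn":[0,0,0],"gripper":0.35},{"slide":[0,0,0],"turn":[0,0,0],"gripper":0.35},{"slide":[0,0,0],"turn":[0,0,0],"gripper":0.35}]'
python3 - <<'E'
from look import *
b=grab('side','i')
go(.67,0,.05,.168)
cv2.imwrite('pics/i_m.png',crop(cv2.convertScaleAbs(b,alpha=1.7),288,165,70,70,8))
E
```

```text
time_s: 16.18
tcp_pos: [0.6687, -0.0003, 0.0627]
eef_rot: [-3.141, 0.005, 0.168]
ft_force: [0.5, 0.9, -1.4]
opening: 0.0364
time_s: 16.55
tcp_pos: [0.6719, -0.0008, 0.0576]
eef_rot: [3.141, -0.002, 0.168]
ft_force: [0.5, -0.1, -1.0]
opening: 0.0364
at [ 0.6719 -0.0007  0.0576] [ 3.141e+00 -2.000e-03  1.680e-01] open 0.0365 t 16.6 | turn z -0.000 slide [-0.17 -0.1   0.76]
```

View pics/i_m.png

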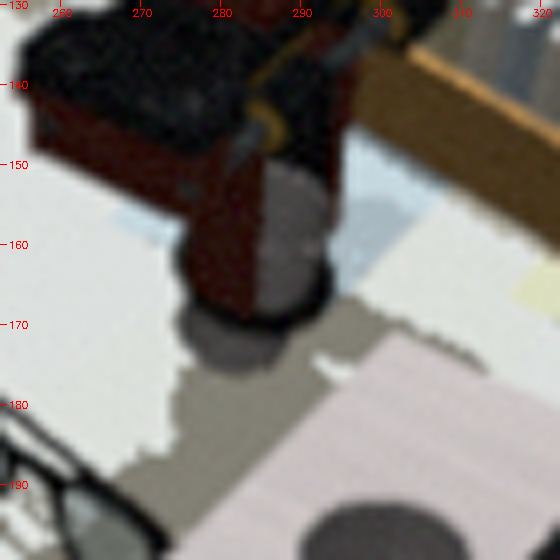

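```bash
python3 -m handwheel '[{"slide":[0,0,0.4],"turn":[0,0,0],"gripper":0.35},{"slide":[0,0,0.4],"turn":[0,0,0],"gripper":0.35},{"slide":[0,0,0],"turn":[0,0,0],"gripper":0.35}]'
python3 -m handwheel '[{"slide":[0,0,0.2],"turn":[0,0,0],"gripper":0.35},{"slide":[0,0,0.2],"turn":[0,0,0],"gripper":0.35},{"slide":[0,0,0],"turn":[0,0,0],"gripper":0.35}]'
```

```text
time_s: 16.98
tcp_pos: [0.6705, -0.0007, 0.0477]
eef_rot: [-3.141, 0.001, 0.168]
ft_force: [-0.6, 0.3, -1.7]
opening: 0.0363
time_s: 17.35
tcp_pos: [0.6707, -0.0007, 0.0439]
eef_rot: [-3.142, 0.0, 0.168]
ft_force: [0.1, -0.1, -0.4]
opening: 0.0362
```

```bash
python3 -m handwheel '[{"slide":[0,0,0.2],"turn":[0,0,0],"gripper":0.35},{"slide":[0,0,0.2],"turn":[0,0,0],"gripper":0.35},{"slide":[0,0,0],"turn":[0,0,0],"gripper":0.35}]'
python3 -m handwheel '[{"slide":[0,0,0],"turn":[0,0,0],"gripper":0.65},{"slide":[0,0,0],"turn":[0,0,0],"gripper":0.65},{"slide":[0,0,0],"turn":[0,0,0],"gripper":0.65},{"slide":[0,0,-2],"turn":[0,0,0],"gripper":0.7},{"slide":[0,0,-4],"turn":[0,0,0],"gripper":0.7},{"slide":[0,0,0],"turn":[0,0,0],"gripper":0.7},{"slide":[0,0,0],"turn":[0,0,0],"gripper":0.7},{"slide":[0,0,0],"turn":[0,0,0],"gripper":0.7}]'
python3 - <<'E'
from look import *
b=grab('side','j')
go(.67,0,.044,.168)
m=b.max(2)
# collar: blackest blob near beaker
for p in((.67,0),):
    u,v=proj('side',[*p,.0365]).astype(int);print(u,v)
    w=m[v-14:v+22,u-25:u+25];k=(w<18).astype(np.uint8)
    n,l,st,c=cv2.connectedComponentsWithStats(k);print([(s+[u-25,v-14,0,0,0]).tolist() for s in st[1:] if s[4]>15])
cv2.imwrite('pics/j_m.png',crop(cv2.convertScaleAbs(b,alpha=1.7),288,165,70,70,8))
E
```

```text
time_s: 17.73
tcp_pos: [0.6712, -0.0008, 0.0427]
eef_rot: [-3.141, -0.001, 0.168]
ft_force: [-6.7, 0.7, 18.6]
opening: 0.0363
time_s: 18.73
tcp_pos: [0.6701, -0.0006, 0.0994]
eef_rot: [-3.141, 0.002, 0.168]
ft_force: [0.2, -0.5, -1.1]
opening: 0.0612
at [ 6.701e-01 -6.000e-04  9.930e-02] [-3.141e+00  2.000e-03  1.680e-01] open 0.0612 t 18.8 | turn z 0.000 slide [-0.   -0.07  5.53]
284 168
[[272, 165, 19, 9, 50]]
```

View pics/j_m.png

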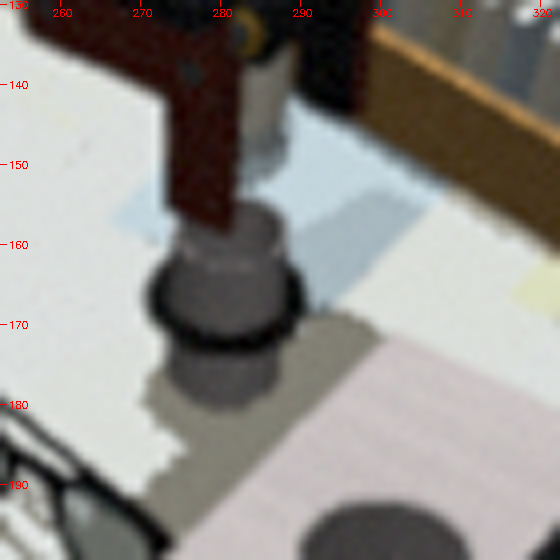

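```bash
cat >> look.py <<'E'
def ext(n,c,rad,z0,z1):
    a=np.linspace(0,2*np.pi,90)
    P=np.array([proj(n,[c[0]+rad*np.cos(t),c[1]+rad*np.sin(t),z]) for t in a for z in(z0,z1)]); return P.min(0),P.max(0)
def fit(n,rad,z0,z1,ucen,vbot,g):
    from scipy.optimize import fsolve
    f=lambda c:[(lambda e:(e[0][0]+e[1][0])/2-ucen)(ext(n,c,rad,z0,z1)),ext(n,c,rad,z0,z1)[1][1]-vbot]
    return fsolve(f,g)
E
python3 - <<'E'
from look import *
c=fit('side',.027,.034,.039,280.7,173.9,(.67,0));print(c,ext('side',c,.027,.034,.039))
c=fit('side',.017,0,0,(273.5+287.5)/2,181,(.67,0));print('foot',c)
go(*c,.044,.168)
E
```

```text
Traceback (most recent call last):
  File "look.py", line 40, in fit
    return fsolve(f,g)
  File "look.py", line 39, in <lambda>
    f=lambda c:[(lambda e:(e[0][0]+e[1][0])/2-ucen)(ext(n,c,rad,z0,z1)),ext(n,c,rad,z0,z1)[1][1]-vbot]
                                                    ~~~^^^^^^^^^^^^^^^
  File "look.py", line 36, in ext
    P=np.array([proj(n,[c[0]+rad*np.cos(t),c[1]+rad*np.sin(t),z]) for t in a for z in(z0,z1)]); return P.min(0),P.max(0)
                ~~~~^^^^^^^^^^^^^^^^^^^^^^^^^^^^^^^^^^^^^^^^^^^^^
  File "look.py", line 11, in proj
    c=viewer.camera_params(n); p=np.array(c['K'])@(np.array(c['R'])@np.array(X)+np.array(c['t'])); return p[:2]/p[2]
ValueError: time passes only in moves, steps and waits
```

```bash
sed -i 's/viewer.camera_params(n)/cp(n)/' look.py; sed -i '2a import functools\n@functools.cache\ndef cp(n): return viewer.camera_params(n)' look.py
python3 - <<'E'
from look import *
c=fit('side',.027,.034,.039,280.7,173.9,(.67,0));print(c,ext('side',c,.027,.034,.039))
c=fit('side',.017,0,0,(273.5+287.5)/2,181,(.67,0));print('foot',c)
go(*c,.044,.168)
E
```

```text
[0.67077962 0.01414593] (array([270.27201065, 158.73952552]), array([291.12798935, 173.9       ]))
foot [0.67116844 0.0131683 ]
at [ 6.701e-01 -6.000e-04  9.930e-02] [-3.141e+00  2.000e-03  1.680e-01] open 0.0612 t 18.8 | turn z 0.000 slide [ 0.34 -1.34  5.53]
```

```bash
python3 -m handwheel '[{"slide":[0.3,-1.38,0],"turn":[0,0,0],"gripper":0.7},{"slide":[0,0,2],"turn":[0,0,0],"gripper":0.7},{"slide":[0,0,2],"turn":[0,0,0],"gripper":0.7},{"slide":[0,0,1.4],"turn":[0,0,0],"gripper":0.7},{"slide":[0,0,0],"turn":[0,0,0],"gripper":0.7},{"slide":[0,0,0],"turn":[0,0,0],"gripper":0.35},{"slide":[0,0,0],"turn":[0,0,0],"gripper":0.35},{"slide":[0,0,0],"turn":[0,0,0],"gripper":0.35},{"slide":[0,0,0],"turn":[0,0,0],"gripper":0.35}]' 30
python3 -m handwheel '[{"slide":[0,0,-1],"turn":[0,0,0],"gripper":0.35},{"slide":[0,0,-3],"turn":[0,0,0],"gripper":0.35},{"slide":[0,0,-5],"turn":[0,0,0],"gripper":0.35},{"slide":[0,0,-5],"turn":[0,0,0],"gripper":0.35},{"slide":[0,0,-4],"turn":[0,0,0],"gripper":0.35},{"slide":[0,0,0],"turn":[0,0,0],"gripper":0.35},{"slide":[0,0,0],"turn":[0,0,0],"gripper":0.35}]'
python3 - <<'E'
from look import *
go(.5435,-.166,.21,.168)
E
```

```text
time_s: 19.9
tcp_pos: [0.6718, 0.0134, 0.0467]
eef_rot: [-3.142, -0.001, 0.168]
ft_force: [-0.1, 0.5, 2.4]
opening: 0.0366
time_s: 20.78
tcp_pos: [0.6708, 0.0135, 0.2256]
eef_rot: [-3.141, 0.001, 0.168]
ft_force: [-0.0, 0.4, -0.8]
opening: 0.0368
at [0.6708 0.0135 0.2256] [-3.141e+00  1.000e-03  1.680e-01] open 0.0368 t 20.8 | turn z 0.000 slide [-15.55  15.57   1.56]
```

Now travel, settle, and numerically check the collar against the TCP.

```bash
python3 -m handwheel '[{"slide":[-2,2,0],"turn":[0,0,0],"gripper":0.35},{"slide":[-3.8,3.8,0],"turn":[0,0,0],"gripper":0.35},{"slide":[-3.8,3.8,0],"turn":[0,0,0],"gripper":0.35},{"slide":[-3.8,3.8,0],"turn":[0,0,0],"gripper":0.35},{"slide":[-2.15,2.17,1],"turn":[0,0,0],"gripper":0.35},{"slide":[0,0,0],"turn":[0,0,0],"gripper":0.35},{"slide":[0,0,0],"turn":[0,0,0],"gripper":0.35},{"slide":[0,0,0],"turn":[0,0,0],"gripper":0.35},{"slide":[0,0,0],"turn":[0,0,0],"gripper":0.35}]'
python3 - <<'E'
from look import *
b=grab('side','k');go(.5435,-.166,.21,.168)
p=r.state()['tcp_pos'];z=p[2]-.0467
print('pred collar',ext('side',p,.027,z+.034,z+.039))
print('pred foot',ext('side',p,.017,z,z))
m=b.max(2);e=ext('side',p,.027,z+.034,z+.039)
v1=int(e[1][1]);u0=int(e[0][0]);u1=int(e[1][0]);um=(u0+u1)//2
for v in(v1-8,v1-6): print(v,'L',u0-6,m[v,u0-6:u0+6],'R',u1-6,m[v,u1-6:u1+6])
for u in (um-3,um+3): print('col',u,v1-6,m[v1-6:v1+16,u])
E
```

```text
time_s: 21.9
tcp_pos: [0.5448, -0.1651, 0.216]
eef_rot: [-3.141, 0.0, 0.17]
ft_force: [0.2, 0.2, -0.9]
opening: 0.0367
at [ 0.5447 -0.1653  0.2161] [-3.142  0.     0.169] open 0.0368 t 21.9 | turn z 0.001 slide [-0.13  0.05  0.61]
pred collar (array([290.80120415, 164.15980929]), array([319.48424784, 185.2367028 ]))
pred foot (array([294.88957259, 182.18780593]), array([312.21177143, 194.26136241]))
177 L 284 [134 134 134 135 134 135 136 133 102  50  11   6] R 313 [ 43  37  17   5   4  18  68 121 135 135 135 134]
179 L 284 [135 134 134 134 135 136 136 136 134 104  60  20] R 313 [ 21   5   5   4  13  56 107 125 131 133 136 136]
col 301 179 [19  4  6 11 23 40 44 44 46 47 47 46 46 43 40 38 40 41 37 42 42 47]
col 307 179 [47 39  9  4  8 30 46 47 47 45 46 47 47 46 44 45 42 41 40 41 42 41]
```

```bash
python3 -m handwheel '[{"slide":[-0.13,0.05,1],"turn":[0,0,0],"gripper":0.35},{"slide":[0,0,1.5],"turn":[0,0,0],"gripper":0.35},{"slide":[0,0,0.6],"turn":[0,0,0],"gripper":0.35},{"slide":[0,0,0.5],"turn":[0,0,0],"gripper":0.35},{"slide":[0,0,0.5],"turn":[0,0,0],"gripper":0.35},{"slide":[0,0,0],"turn":[0,0,0],"gripper":0.35},{"slide":[0,0,0],"turn":[0,0,0],"gripper":0.35}]'
```

```text
time_s: 22.82
tcp_pos: [0.5436, -0.1663, 0.1762]
eef_rot: [-3.141, -0.002, 0.168]
ft_force: [-3.2, 2.3, 7.2]
opening: 0.0365
```

```bash
python3 -m handwheel '[{"slide":[0,0,-0.3],"turn":[0,0,0],"gripper":0.35},{"slide":[0,0,0],"turn":[0,0,0],"gripper":0.35},{"slide":[0,0,0],"turn":[0,0,0],"gripper":0.35}]'
python3 - <<'E'
from look import *
go(.5435,-.166,.175,.168)
b=grab('side','l')
p=r.state()['tcp_pos'];z=p[2]-.0467
for nm,e in(('collar',ext('side',p,.027,z+.034,z+.039)),('foot',ext('side',p,.017,z,z)),('hole',ext('side',(.5435,-.166),.022,.134,.134))): print(nm,e)
cv2.imwrite('pics/l_m.png',crop(cv2.convertScaleAbs(b,alpha=2),307,190,75,70,8))
E
```

```text
time_s: 23.2
tcp_pos: [0.5432, -0.1667, 0.1781]
eef_rot: [-3.142, -0.0, 0.168]
ft_force: [0.7, 1.7, 0.1]
opening: 0.0369
at [ 0.5432 -0.1667  0.1781] [-3.142 -0.     0.168] open 0.0369 t 23.2 | turn z 0.000 slide [ 0.04 -0.06  0.31]
collar (array([289.68725278, 179.08479325]), array([317.41999425, 200.1438146 ]))
foot (array([293.6791519 , 196.17880138]), array([310.45023509, 208.29323035]))
hole (array([291.15473604, 193.33719885]), array([312.89692446, 208.9996123 ]))
```

View pics/l_m.png

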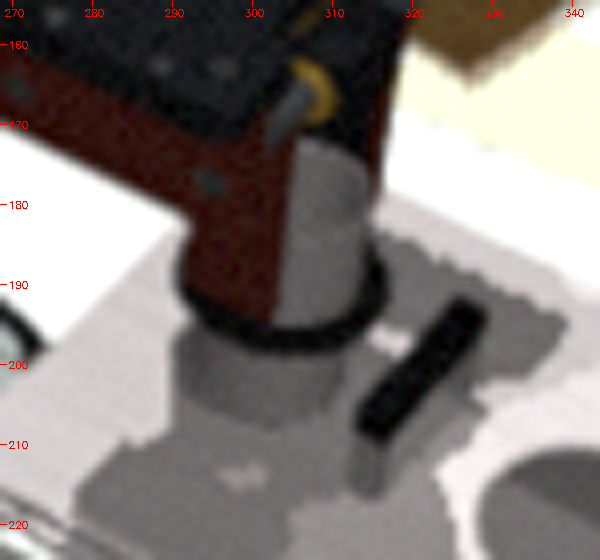

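```bash
python3 - <<'E'
from look import *
print('small',onz('side',300.6,200.1,.134),'large',onz('side',342.7,221,.134))
b=cv2.imread('pics/l_side.png').max(2)
# large hole by mask in l
w=b[200:240,318:368]
k=(w<75).astype(np.uint8)
n,l,st,c=cv2.connectedComponentsWithStats(k)
for s in st[1:]:
    if s[4]>60: print((s+[318,200,0,0,0]))
for nme in('e','h','l'):
    b=cv2.imread(f'pics/{nme}_side.png').max(2); print(nme,[ (b[v,320:366]) for v in (223,)])
    print(b[205:240,343])
go(.5435,-.166,.175,.168)
E
```

```text
small [ 0.54332428 -0.16230245  0.134     ] large [ 0.56109604 -0.2559433   0.134     ]
[318 200  20  40 395]
[329 211  29  21 470]
e [array([118, 119, 119, 118, 118, 117, 119, 118, 120, 105,  71,  55,  52,
        55,  55,  56,  53,  54,  55,  55,  55,  55,  55,  55,  57,  54,
        53,  52,  49,  47,  43,  41,  39,  39,  43,  37,  38,  39,  54,
        97, 114, 118, 116, 116, 116, 116], dtype=uint8)]
[119 117 115 117 116 116 108  77  43  38  41  40  40  40  41  44  54  54
  55  55  54  55  55  54  53  54  56  64  83 106 117 118 118 118 117]
h [array([ 71,  72,  73,  71,  71,  74, 100, 118, 111,  79,  58,  55,  58,
        55,  56,  56,  57,  57,  57,  56,  57,  56,  56,  57,  57,  57,
        58,  53,  50,  47,  42,  42,  40,  41,  43,  40,  41,  67, 110,
       121, 121, 121, 121, 119, 118, 120], dtype=uint8)]
[122 119 120 120 118 103  68  43  41  43  41  42  42  41  42  47  55  57
  57  56  56  55  57  56  55  62  73  94 116 120 120 121 122 122 122]
l [array([ 73,  73,  73,  73,  72,  76, 111, 122, 111,  80,  58,  55,  56,
        57,  58,  57,  57,  58,  57,  55,  57,  57,  58,  57,  58,  57,
        55,  55,  51,  48,  44,  43,  43,  42,  41,  41,  41,  67, 111,
       123, 122, 122, 122, 120, 119, 119], dtype=uint8)]
[122 120 121 122 119 104  67  44  40  41  42  42  42  42  42  48  54  58
  57  57  55  54  56  58  56  62  72  92 116 120 120 122 122 123 122]
at [ 0.5432 -0.1667  0.1781] [-3.142 -0.     0.168] open 0.0365 t 23.2 | turn z 0.000 slide [ 0.04 -0.06  0.31]
```

```bash
python3 -m handwheel '[{"slide":[0,0,-0.4],"turn":[0,0,0],"gripper":0.35},{"slide":[0.1,-0.37,0],"turn":[0,0,0],"gripper":0.35},{"slide":[0,0,0],"turn":[0,0,0],"gripper":0.35},{"slide":[0,0,0],"turn":[0,0,0],"gripper":0.35},{"slide":[0,0,0.4],"turn":[0,0,0],"gripper":0.35},{"slide":[0,0,0.4],"turn":[0,0,0],"gripper":0.35},{"slide":[0,0,0],"turn":[0,0,0],"gripper":0.35}]'
python3 -m handwheel '[{"slide":[0,0,0.4],"turn":[0,0,0],"gripper":0.35},{"slide":[0,0,0.4],"turn":[0,0,0],"gripper":0.35},{"slide":[0,0,0],"turn":[0,0,0],"gripper":0.35}]'
```

```text
time_s: 24.12
tcp_pos: [0.5439, -0.1627, 0.1741]
eef_rot: [-3.142, -0.001, 0.168]
ft_force: [1.6, 0.8, -1.1]
opening: 0.0369
time_s: 24.5
tcp_pos: [0.5428, -0.163, 0.1654]
eef_rot: [-3.141, 0.001, 0.168]
ft_force: [0.0, 0.8, -0.8]
opening: 0.0365
```

Clear of the edge now, no contact force; continue down.

```bash
python3 -m handwheel '[{"slide":[0.05,0,0.5],"turn":[0,0,0],"gripper":0.35},{"slide":[0,0,0.5],"turn":[0,0,0],"gripper":0.35},{"slide":[0,0,0],"turn":[0,0,0],"gripper":0.35}]'
python3 -m handwheel '[{"slide":[0,0,0.4],"turn":[0,0,0],"gripper":0.35},{"slide":[0,0,0.3],"turn":[0,0,0],"gripper":0.35},{"slide":[0,0,0],"turn":[0,0,0],"gripper":0.35},{"slide":[0,0,0],"turn":[0,0,0],"gripper":0.35}]'
```

```text
time_s: 24.88
tcp_pos: [0.5433, -0.163, 0.1555]
eef_rot: [-3.141, 0.001, 0.168]
ft_force: [-0.0, -0.6, -1.1]
opening: 0.0368
time_s: 25.38
tcp_pos: [0.5439, -0.1629, 0.1492]
eef_rot: [3.142, -0.0, 0.168]
ft_force: [0.2, -1.4, -1.5]
opening: 0.0369
```

```bash
python3 -m handwheel '[{"slide":[0,0,0.2],"turn":[0,0,0],"gripper":0.35},{"slide":[0,0,0],"turn":[0,0,0],"gripper":0.35},{"slide":[0,0,0],"turn":[0,0,0],"gripper":0.6},{"slide":[0,0,0],"turn":[0,0,0],"gripper":0.6},{"slide":[0,0,0],"turn":[0,0,0],"gripper":0.6},{"slide":[0,0,-1.5],"turn":[0,0,0],"gripper":0.6},{"slide":[0,0,-4],"turn":[0,0,0],"gripper":0.85},{"slide":[0,0,-4],"turn":[0,0,0],"gripper":0.85},{"slide":[0,0,0],"turn":[0,0,0],"gripper":0.85},{"slide":[0,0,0],"turn":[0,0,0],"gripper":0.85}]'
python3 - <<'E'
from look import *
go(.5075,-.4405,.15,.168)
E
```

```text
time_s: 26.62
tcp_pos: [0.5436, -0.1628, 0.2422]
eef_rot: [-3.141, -0.0, 0.168]
ft_force: [-0.5, -0.4, -0.2]
opening: 0.0744
at [ 0.5436 -0.1628  0.2422] [-3.141 -0.     0.168] open 0.0744 t 26.6 | turn z 0.000 slide [-8.2  26.78  9.22]
```

```bash
python3 -m handwheel '[{"slide":[-0.7,2,0],"turn":[0,0,0],"gripper":0.85},{"slide":[-1.4,4.9,0],"turn":[0,0,0],"gripper":0.85},{"slide":[-1.6,5,0],"turn":[0,0,0],"gripper":0.85},{"slide":[-1.6,5,0],"turn":[0,0,0],"gripper":0.85},{"slide":[-1.6,5,2],"turn":[0,0,0],"gripper":0.85},{"slide":[-1.3,4.88,3],"turn":[0,0,0],"gripper":0.85},{"slide":[0,0,4.2],"turn":[0,0,0],"gripper":0.85},{"slide":[0,0,0],"turn":[0,0,0],"gripper":0.85},{"slide":[0,0,0],"turn":[0,0,0],"gripper":0.85},{"slide":[0,0,0],"turn":[0,0,0],"gripper":0.85}]'
python3 - <<'E'
from look import *
print('side rim fit',fit('side',.025,.075,.075,(389.5+419.1)/2,331.5,(.507,-.44)))
s=cv2.imread('pics/a_side.png').max(2)
k=(s[300:360,370:440]<22).astype(np.uint8)
n,l,st,c=cv2.connectedComponentsWithStats(k);i=1+st[1:,4].argmax();q=st[i];print(q+[370,300,0,0,0])
print('side collar',fit('side',.033,.04,.045,370+q[0]+q[2]/2-.5,300+q[1]+q[3]-.5,(.507,-.44)))
go(.5075,-.4405,.15,.168)
b=grab('side','m')
# small beaker now: collar mask near the hole
u,v=proj('side',[.544,-.163,.136]).astype(int); m=b.max(2)[v-20:v+20,u-25:u+25]
k=(m<22).astype(np.uint8);n,l,st,c=cv2.connectedComponentsWithStats(k)
print([(s+[u-25,v-20,0,0,0]).tolist() for s in st[1:] if s[4]>15],'pred',ext('side',(.544,-.163),.027,.134,.139))
E
```

```text
time_s: 27.88
tcp_pos: [0.509, -0.4406, 0.152]
eef_rot: [3.14, -0.002, 0.169]
ft_force: [0.0, -0.2, 0.2]
opening: 0.0743
side rim fit [ 0.510092   -0.44072954]
[382 313  36  32 235]
side collar [ 0.51086691 -0.43985551]
at [ 0.509  -0.4406  0.152 ] [ 3.14e+00 -2.00e-03  1.69e-01] open 0.0743 t 27.9 | turn z 0.001 slide [-0.15 -0.04  0.2 ]
[[290, 194, 24, 15, 99], [314, 195, 12, 16, 70]] pred (array([287.79488631, 189.06891597]), array([314.66317291, 209.91687427]))
```

```bash
python3 -m handwheel '[{"slide":[0,-0.03,3],"turn":[0,0,0],"gripper":0.85},{"slide":[0,0,3],"turn":[0,0,0],"gripper":0.85},{"slide":[0,0,3],"turn":[0,0,0],"gripper":0.85},{"slide":[0,0,1.2],"turn":[0,0,0],"gripper":0.85},{"slide":[0,0,0],"turn":[0,0,0],"gripper":0.85},{"slide":[0,0,0],"turn":[0,0,0],"gripper":0.5},{"slide":[0,0,0],"turn":[0,0,0],"gripper":0.5},{"slide":[0,0,0],"turn":[0,0,0],"gripper":0.5},{"slide":[0,0,0],"turn":[0,0,0],"gripper":0.5}]' 30
python3 -m handwheel '[{"slide":[0,0,-1],"turn":[0,0,0],"gripper":0.5},{"slide":[0,0,-3],"turn":[0,0,0],"gripper":0.5},{"slide":[0,0,-5],"turn":[0,0,0],"gripper":0.5},{"slide":[0,0,-5],"turn":[0,0,0],"gripper":0.5},{"slide":[0,0,-4.5],"turn":[0,0,0],"gripper":0.5},{"slide":[0,0,0],"turn":[0,0,0],"gripper":0.5},{"slide":[0,0,0],"turn":[0,0,0],"gripper":0.5},{"slide":[0,0,0],"turn":[0,0,0],"gripper":0.5}]'
python3 - <<'E'
from look import *
b=grab('side','n').max(2)
print(b[221,320:366]);print(b[205:240,343])
go(.5605,-.2575,.235,.168)
# large hole from mask
k=(b[200:240,325:368]<80).astype(np.uint8);n,l,st,c=cv2.connectedComponentsWithStats(k)
print([(s+[325,200,0,0,0]).tolist() for s in st[1:] if s[4]>60])
E
```

```text
time_s: 29.05
tcp_pos: [0.5082, -0.4408, 0.049]
eef_rot: [3.141, -0.001, 0.168]
ft_force: [0.3, 0.7, 4.6]
opening: 0.0499
time_s: 30.05
tcp_pos: [0.507, -0.4395, 0.2312]
eef_rot: [-3.139, 0.002, 0.168]
ft_force: [-0.4, 0.4, -1.3]
opening: 0.0499
[113 112 114 113 112 115 115 115  89  59  51  52  52  52  51  52  52  52
  53  52  52  51  52  51  46  44  40  39  38  38  37  38  39  39  37  36
  36  69 102 111 109 110 110 110 111 110]
[113 110 111 112 111 104  79  44  37  37  36  36  38  37  38  43  51  51
  52  51  51  50  51  49  51  51  57  75  96 109 110 111 112 113 114]
at [ 0.507  -0.4396  0.2313] [-3.139e+00  2.000e-03  1.680e-01] open 0.0501 t 30.1 | turn z 0.000 slide [  8.32 -17.06  -0.37]
[[329, 211, 29, 22, 492]]
```

```bash
python3 -m handwheel '[{"slide":[1,-2.1,-0.4],"turn":[0,0,0],"gripper":0.5},{"slide":[2,-4.3,0],"turn":[0,0,0],"gripper":0.5},{"slide":[2.2,-4.4,0],"turn":[0,0,0],"gripper":0.5},{"slide":[2.1,-4.2,0],"turn":[0,0,0],"gripper":0.5},{"slide":[1.0,-2.0,0],"turn":[0,0,0],"gripper":0.5},{"slide":[0,0,0],"turn":[0,0,0],"gripper":0.5},{"slide":[0,0,0],"turn":[0,0,0],"gripper":0.5},{"slide":[0,0,0],"turn":[0,0,0],"gripper":0.5},{"slide":[0,0,0],"turn":[0,0,0],"gripper":0.5}]'
python3 - <<'E'
from look import *
print('large hole side',onz('side',342.6,221.5,.134))
b=grab('side','o');p=r.state()['tcp_pos'];z=p[2]-.049;m=b.max(2)
e=ext('side',p,.033,z+.04,z+.045);print('pred collar',e)
u,v=((e[0]+e[1])/2).astype(int);w=m[v-18:v+22,u-26:u+26]
n,l,st,c=cv2.connectedComponentsWithStats((w<20).astype(np.uint8));print([(s+[u-26,v-18,0,0,0]).tolist() for s in st[1:] if s[4]>30])
v1=int(e[1][1]);uu=int((e[0][0]+e[1][0])/2);print(v1-8,m[v1-8:v1+6,uu]);vv=v1-10;print(int(e[0][0])-5,m[vv,int(e[0][0])-5:int(e[0][0])+7],int(e[1][0])-6,m[vv,int(e[1][0])-6:int(e[1][0])+7])
go(.5598,-.258,.19,.168)
E
```

```text
time_s: 31.22
tcp_pos: [0.5606, -0.2601, 0.2371]
eef_rot: [3.141, 0.0, 0.166]
ft_force: [-0.2, 0.6, -2.2]
opening: 0.0501
large hole side [ 0.55994301 -0.25660553  0.134     ]
pred collar (array([333.41362642, 172.58773028]), array([372.09243517, 200.83325528]))
[[336, 178, 37, 22, 190]]
192 [29 32 40 34 14  4  6 12 30 48 45 45 45 47]
328 [123 123 123 123 122 122 123 119  77  28  11  17] 366 [42 32 13  7  3  7 19 36 39 41 40 40 40]
at [ 0.5607 -0.2598  0.2371] [3.141 0.    0.167] open 0.0505 t 31.3 | turn z -0.001 slide [-0.06 -0.19  4.71]
```

```bash
python3 -m handwheel '[{"slide":[-0.06,-0.21,1],"turn":[0,0,0],"gripper":0.5},{"slide":[0,0,2],"turn":[0,0,0],"gripper":0.5},{"slide":[0,0,1.5],"turn":[0,0,0],"gripper":0.5},{"slide":[0,0,0],"turn":[0,0,0],"gripper":0.5},{"slide":[0,0,0],"turn":[0,0,0],"gripper":0.5},{"slide":[0,0,0.5],"turn":[0,0,0],"gripper":0.5},{"slide":[0,0,0.5],"turn":[0,0,0],"gripper":0.5},{"slide":[0,0,0],"turn":[0,0,0],"gripper":0.5}]'
python3 -m handwheel '[{"slide":[0,0,0.4],"turn":[0,0,0],"gripper":0.5},{"slide":[0,0,0.4],"turn":[0,0,0],"gripper":0.5},{"slide":[0,0,0],"turn":[0,0,0],"gripper":0.5}]'
```

```text
time_s: 32.28
tcp_pos: [0.5599, -0.2567, 0.1817]
eef_rot: [-3.141, 0.001, 0.168]
ft_force: [-0.6, -0.3, -1.1]
opening: 0.0503
time_s: 32.65
tcp_pos: [0.5599, -0.2567, 0.1737]
eef_rot: [-3.141, 0.001, 0.168]
ft_force: [-0.2, -0.5, -0.9]
opening: 0.0501
```

```bash
python3 -m handwheel '[{"slide":[0,0,0.5],"turn":[0,0,0],"gripper":0.5},{"slide":[0,0,0.5],"turn":[0,0,0],"gripper":0.5},{"slide":[0,0,0],"turn":[0,0,0],"gripper":0.5}]'
python3 -m handwheel '[{"slide":[0,0,0.6],"turn":[0,0,0],"gripper":0.5},{"slide":[0,0,0.6],"turn":[0,0,0],"gripper":0.5},{"slide":[0,0,0.4],"turn":[0,0,0],"gripper":0.5},{"slide":[0,0,0],"turn":[0,0,0],"gripper":0.5},{"slide":[0,0,0],"turn":[0,0,0],"gripper":0.5}]'
```

```text
time_s: 33.02
tcp_pos: [0.5599, -0.2567, 0.1635]
eef_rot: [-3.141, 0.001, 0.168]
ft_force: [0.3, -0.5, -1.5]
opening: 0.0496
time_s: 33.65
tcp_pos: [0.5603, -0.257, 0.1483]
eef_rot: [3.141, -0.0, 0.168]
ft_force: [0.2, 0.4, -0.4]
opening: 0.0498
```

```bash
python3 -m handwheel '[{"slide":[0,0,0.4],"turn":[0,0,0],"gripper":0.5},{"slide":[0,0,0],"turn":[0,0,0],"gripper":0.5},{"slide":[0,0,0],"turn":[0,0,0],"gripper":0.75},{"slide":[0,0,0],"turn":[0,0,0],"gripper":0.75},{"slide":[0,0,0],"turn":[0,0,0],"gripper":0.75},{"slide":[0,0,-1.5],"turn":[0,0,0],"gripper":0.75},{"slide":[0,0,-5],"turn":[0,0,0],"gripper":0.75},{"slide":[0,0,-5],"turn":[0,0,0],"gripper":0.75},{"slide":[0,0,0],"turn":[0,0,0],"gripper":0.5},{"slide":[0,0,0],"turn":[0,0,0],"gripper":0.5}]'
python3 - <<'E'
from look import *
go(.458,.005,.15,1.5)
go(.5362,.4345,.2,.168)
# lid & basket refinement from the first pictures
s=cv2.imread('pics/a_side.png').max(2);t=cv2.imread('pics/a_top.png').max(2)
def blob(m,u0,v0,w,h,th):
    n,l,st,c=cv2.connectedComponentsWithStats((m[v0:v0+h,u0:u0+w]<th).astype(np.uint8));i=1+st[1:,4].argmax();return (st[i]+[u0,v0,0,0,0]).tolist(),(c[i]+[u0,v0]).round(1)
print('lid knob top',blob(t,240,228,22,22,90),'side',blob(s,208,202,22,22,40))
print('basket knob side',blob(s,135,92,16,25,25))
k1=blob(t,240,228,22,22,90)[1];k2=blob(s,208,202,22,22,40)[1];print(tri(k1,k2))
E
```

```text
time_s: 34.9
tcp_pos: [0.5601, -0.2568, 0.2595]
eef_rot: [-3.142, -0.001, 0.168]
ft_force: [-0.9, 0.4, 0.2]
opening: 0.0492
at [ 0.5601 -0.2568  0.2595] [-3.142e+00 -1.000e-03  1.680e-01] open 0.0492 t 34.9 | turn z -1.332 slide [ 25.39 -12.03  10.95]
at [ 0.5601 -0.2568  0.2595] [-3.142e+00 -1.000e-03  1.680e-01] open 0.0492 t 34.9 | turn z 0.000 slide [  9.2  -68.55   5.95]
lid knob top ([247, 235, 6, 6, 26], array([249.4, 237.7])) side ([217, 208, 6, 10, 49], array([219.3, 212.5]))
basket knob side ([142, 101, 6, 10, 31], array([144.6, 105.2]))
(array([0.45767687, 0.00593779, 0.02550422]), np.float64(0.00032705668894268404))
```

```bash
python3 -m handwheel '[{"slide":[-0.5,-2.2,0],"turn":[0,0,0],"gripper":0.4},{"slide":[-1,-4.8,0],"turn":[0,0,0],"gripper":0.4},{"slide":[-1,-5,0],"turn":[0,0,0],"gripper":0.4},{"slide":[-1,-5,0],"turn":[0,0,0],"gripper":0.4},{"slide":[-1.2,-5,2],"turn":[0,0,0],"gripper":0.4},{"slide":[-1,-5.5,2],"turn":[0,0,0],"gripper":0.4},{"slide":[0,0,5],"turn":[0,0,0],"gripper":0.4},{"slide":[0,0,5],"turn":[0,0,0],"gripper":0.4},{"slide":[0,0,0],"turn":[0,0,0],"gripper":0.4},{"slide":[0,0,0],"turn":[0,0,0],"gripper":0.4}]'
python3 - <<'E'
from look import *
b=grab('side','p');t=grab('top','p')
go(.4575,.0055,.014,.168)
s=cv2.convertScaleAbs(b,alpha=1.7)
cv2.imwrite('pics/p_m.png',np.vstack([np.hstack([crop(s,320,212,90,64,4),crop(s,222,205,60,64,4)]),np.hstack([crop(t,345,200,90,64,4),crop(t,250,225,60,64,4)])]))
E
```

```text
time_s: 36.15
tcp_pos: [0.4584, 0.0044, 0.12]
eef_rot: [3.141, -0.0, 0.167]
ft_force: [-0.5, 0.6, 0.2]
opening: 0.0353
at [0.4593 0.0047 0.1208] [-3.141e+00 -3.000e-03  1.670e-01] open 0.0349 t 36.2 | turn z -0.001 slide [-0.17 -0.11 10.68]
```

View pics/p_m.png

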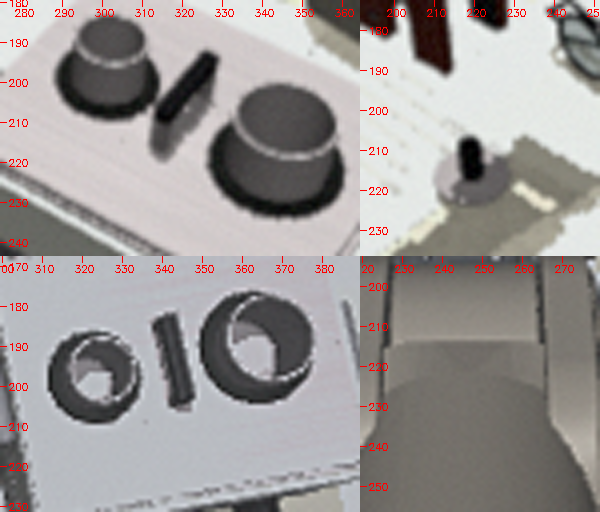

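```bash
python3 -m handwheel '[{"slide":[-0.1,-0.08,4],"turn":[0,0,0],"gripper":0.4},{"slide":[0,0,4],"turn":[0,0,0],"gripper":0.4},{"slide":[0,0,2.5],"turn":[0,0,0],"gripper":0.4},{"slide":[0,0,0],"turn":[0,0,0],"gripper":0.4},{"slide":[0,0,0],"turn":[0,0,0],"gripper":0.4}]'
python3 - <<'E'
from look import *
print('small',onz('side',302.6,189.9,.166),onz('top',326,195.1,.166))
print('large',onz('side',346.1,209.6,.169),onz('top',367.4,187.5,.169))
print('collars: pred small',ext('side',(.5437,-.163),.027,.134,.139))
print('basket cup top rim',onz('top',83,208,.04))
go(.4575,.0055,.014,.168)
E
```

```text
time_s: 36.88
tcp_pos: [0.4583, 0.0054, 0.0157]
eef_rot: [-3.141, -0.003, 0.168]
ft_force: [0.5, 0.1, 0.7]
opening: 0.035
small [ 0.54236499 -0.16526657  0.166     ] [ 0.54564193 -0.16656455  0.166     ]
large [ 0.56016061 -0.2580471   0.169     ] [ 0.56210324 -0.25840883  0.169     ]
collars: pred small (array([287.69302525, 189.13841588]), array([314.56532428, 209.9933187 ]))
basket cup top rim [0.53297924 0.43119088 0.04      ]
at [0.4583 0.0054 0.0157] [-3.141e+00 -3.000e-03  1.680e-01] open 0.035 t 36.9 | turn z -0.000 slide [-0.08 -0.02  0.17]
```

```bash
python3 -m handwheel '[{"slide":[0,0,0],"turn":[0,0,0],"gripper":0.1},{"slide":[0,0,0],"turn":[0,0,0],"gripper":0.1},{"slide":[0,0,0],"turn":[0,0,0],"gripper":0.1},{"slide":[0,0,0],"turn":[0,0,0],"gripper":0.1},{"slide":[0,0,0],"turn":[0,0,0],"gripper":0.1}]' 15
python3 -m handwheel '[{"slide":[0,0,-1],"turn":[0,0,0],"gripper":0.1},{"slide":[0,0,-3],"turn":[0,0,0],"gripper":0.1},{"slide":[0,0,-5],"turn":[0,0,0],"gripper":0.1},{"slide":[0,0,-5.5],"turn":[0,0,0],"gripper":0.1},{"slide":[0,0,-5],"turn":[0,0,0],"gripper":0.1},{"slide":[0,0,-1.5],"turn":[0,0,0],"gripper":0.1},{"slide":[0,0,0],"turn":[0,0,0],"gripper":0.1},{"slide":[0,0,0],"turn":[0,0,0],"gripper":0.1}]'
python3 - <<'E'
from look import *
go(.5438,-.164,.2,.168)
E
```

```text
time_s: 37.5
tcp_pos: [0.4575, 0.0055, 0.0148]
eef_rot: [-3.141, -0.001, 0.168]
ft_force: [-0.9, 0.4, 7.4]
opening: 0.0144
time_s: 38.5
tcp_pos: [0.4557, 0.0052, 0.2225]
eef_rot: [3.141, 0.003, 0.168]
ft_force: [-0.3, -0.5, -0.9]
opening: 0.0146
at [0.4557 0.0052 0.2225] [3.141e+00 3.000e-03 1.680e-01] open 0.0146 t 38.5 | turn z 0.000 slide [ 5.86 18.15  2.25]
```

```bash
python3 -m handwheel '[{"slide":[0.8,2.2,0],"turn":[0,0,0],"gripper":0.1},{"slide":[1.5,4.6,0],"turn":[0,0,0],"gripper":0.1},{"slide":[1.5,4.8,0],"turn":[0,0,0],"gripper":0.1},{"slide":[1.3,4.4,0],"turn":[0,0,0],"gripper":0.1},{"slide":[0.76,2.15,0],"turn":[0,0,0],"gripper":0.1},{"slide":[0,0,1.5],"turn":[0,0,0],"gripper":0.1},{"slide":[0,0,0],"turn":[0,0,0],"gripper":0.1},{"slide":[0,0,0],"turn":[0,0,0],"gripper":0.1},{"slide":[0,0,0],"turn":[0,0,0],"gripper":0.1}]'
python3 - <<'E'
from look import *
b=grab('side','q')
go(.5438,-.164,.185,.168)
# recheck small collar and large collar with arm clear of them
m=b.max(2)
for c,rad in(((.5438,-.164),.027),((.5605,-.2577),.033)):
    e=ext('side',c,rad,.134,.139);v=int(e[1][1])-7;u=int((e[0][0]+e[1][0])/2)
    print(e,v,m[v,int(e[0][0])-4:int(e[0][0])+8],m[v,int(e[1][0])-7:int(e[1][0])+5],m[int(e[1][1])-6:int(e[1][1])+5,u])
E
```

```text
time_s: 39.62
tcp_pos: [0.545, -0.1629, 0.2093]
eef_rot: [-3.141, -0.0, 0.169]
ft_force: [0.0, 0.1, 0.4]
opening: 0.0142
at [ 0.5451 -0.1631  0.2095] [-3.141e+00 -1.000e-03  1.690e-01] open 0.0146 t 39.7 | turn z 0.001 slide [-0.15  0.07  2.45]
(array([288.0822273 , 189.36152271]), array([314.97383817, 210.23900727])) 203 [104 104 106 106 105  84  41   8   7   7  16  28] [44 40 34 20  6  3 13 47 78 55 22  7] [47 38 19  9  6 23 53 75 69 60 58]
(array([325.99651561, 207.35557444]), array([361.11310136, 235.07220979])) 228 [ 73  73  73  70  72  74  78 113 119  82  38  18] [ 22  12  13  15  13  48 106 122 122 120 120 120] [ 43  30  13  12  22  78 119 123 121 122 121]
```

```bash
python3 -m handwheel '[{"slide":[-0.1,0.07,1.5],"turn":[0,0,0],"gripper":0.1},{"slide":[0,0,0.9],"turn":[0,0,0],"gripper":0.1},{"slide":[0,0,0],"turn":[0,0,0],"gripper":0.1},{"slide":[0,0,0],"turn":[0,0,0],"gripper":0.1},{"slide":[0,0,0.4],"turn":[0,0,0],"gripper":0.1},{"slide":[0,0,0.2],"turn":[0,0,0],"gripper":0.1},{"slide":[0,0,0],"turn":[0,0,0],"gripper":0.1}]'
```

```text
time_s: 40.55
tcp_pos: [0.5441, -0.1647, 0.179]
eef_rot: [-3.142, 0.0, 0.168]
ft_force: [-0.4, -0.0, -0.2]
opening: 0.0145
```

```bash
python3 -m handwheel '[{"slide":[0,0,0.2],"turn":[0,0,0],"gripper":0.1},{"slide":[0,0,0.15],"turn":[0,0,0],"gripper":0.1},{"slide":[0,0,0],"turn":[0,0,0],"gripper":0.1}]'
python3 -m handwheel '[{"slide":[0,0,0.1],"turn":[0,0,0],"gripper":0.1},{"slide":[0,0,0.1],"turn":[0,0,0],"gripper":0.1},{"slide":[0,0,0],"turn":[0,0,0],"gripper":0.1}]'
```

```text
time_s: 40.92
tcp_pos: [0.5441, -0.1649, 0.1756]
eef_rot: [3.141, 0.0, 0.168]
ft_force: [0.0, -0.5, -0.3]
opening: 0.0147
time_s: 41.3
tcp_pos: [0.5442, -0.1651, 0.1748]
eef_rot: [-3.141, -0.001, 0.168]
ft_force: [-5.0, -0.4, 9.3]
opening: 0.0141
```

```bash
python3 -m handwheel '[{"slide":[0,0,0],"turn":[0,0,0],"gripper":0.35},{"slide":[0,0,0],"turn":[0,0,0],"gripper":0.35},{"slide":[0,0,0],"turn":[0,0,0],"gripper":0.35},{"slide":[0,0,-2],"turn":[0,0,0],"gripper":0.35},{"slide":[0,0,-4],"turn":[0,0,0],"gripper":0.35},{"slide":[0,0,-2],"turn":[0,0,0],"gripper":0.5},{"slide":[0,0,0],"turn":[0,0,0],"gripper":0.5},{"slide":[0,0,0],"turn":[0,0,0],"gripper":0.5}]'
python3 - <<'E'
from look import *
go(.5355,.4345,.2,.168)
E
```

```text
time_s: 42.3
tcp_pos: [0.5436, -0.1644, 0.2525]
eef_rot: [-3.141, 0.001, 0.168]
ft_force: [0.0, 0.7, 0.2]
opening: 0.0438
at [ 0.5436 -0.1644  0.2525] [-3.141e+00  1.000e-03  1.680e-01] open 0.0438 t 42.3 | turn z 0.000 slide [  9.22 -59.18   5.25]
```

```bash
python3 -m handwheel '[{"slide":[0.5,-2.5,0],"turn":[0,0,0],"gripper":0.5},{"slide":[0.8,-5,0],"turn":[0,0,0],"gripper":0.5},{"slide":[0.8,-5.5,0],"turn":[0,0,0],"gripper":0.5},{"slide":[0.8,-5.5,0],"turn":[0,0,0],"gripper":0.5},{"slide":[0.8,-5.5,0],"turn":[0,0,0],"gripper":0.5},{"slide":[0.8,-5.5,0],"turn":[0,0,0],"gripper":0.5},{"slide":[0.8,-5.5,0],"turn":[0,0,0],"gripper":0.5},{"slide":[0.8,-5.5,0],"turn":[0,0,0],"gripper":0.5},{"slide":[0.8,-5.5,0],"turn":[0,0,0],"gripper":0.5},{"slide":[0.8,-5.5,0],"turn":[0,0,0],"gripper":0.5}]'
python3 -m handwheel '[{"slide":[0.8,-5,0],"turn":[0,0,0],"gripper":0.5},{"slide":[0.7,-2.7,0],"turn":[0,0,0],"gripper":0.5},{"slide":[0,0,4],"turn":[0,0,0],"gripper":0.5},{"slide":[0,0,4],"turn":[0,0,0],"gripper":0.5},{"slide":[0,0,0],"turn":[0,0,0],"gripper":0.5},{"slide":[0,0,0],"turn":[0,0,0],"gripper":0.5},{"slide":[0,0,0],"turn":[0,0,0],"gripper":0.5}]'
python3 - <<'E'
from look import *
go(.5355,.4345,.073,.168)
b=grab('side','s')
m=b.max(2)
n,l,st,c=cv2.connectedComponentsWithStats((m[85:140,130:165]<25).astype(np.uint8));print([((s+[130,85,0,0,0]).tolist(),(q+[130,85]).round(1)) for s,q in zip(st[1:],c[1:]) if s[4]>8])
p=r.state()['tcp_pos'];print('proj tcp',proj('side',p),'knob pred',proj('side',[.5355,.4345,.1]),proj('side',[.5355,.4345,.07]),'base',ext('side',(.5355,.4345),.018,0,.04))
for v in (100,104,108,118,122,126): print(v,m[v,134:162])
# lid check: disc rim and knob
for z in(.17,.196): print('lid',proj('side',[.544,-.164,z]))
e=ext('side',(.544,-.164),.0075,.17,.196);print(e)
w=m[165:200,290:316];n,l,st,c=cv2.connectedComponentsWithStats((w<30).astype(np.uint8));print([(s+[290,165,0,0,0]).tolist() for s in st[1:] if s[4]>10])
E
```

```text
time_s: 43.55
tcp_pos: [0.5331, 0.3573, 0.2519]
eef_rot: [3.14, 0.002, 0.168]
ft_force: [1.3, -1.1, 0.1]
opening: 0.0441
time_s: 44.42
tcp_pos: [0.5369, 0.4349, 0.1756]
eef_rot: [-3.14, -0.003, 0.168]
ft_force: [0.4, -0.7, -0.5]
opening: 0.0439
at [0.5369 0.4349 0.1756] [-3.14e+00 -3.00e-03  1.68e-01] open 0.0439 t 44.4 | turn z -0.000 slide [-0.14  0.02 10.26]
[([142, 101, 6, 10, 31], array([144.5, 105.1]))]
proj tcp [138.96362394  76.53469499] knob pred [144.26038907 100.69915679] [146.34951616 109.6020496 ] base (array([142.21860544, 114.76659505]), array([156.91301556, 132.69322626]))
100 [ 42  40  38  41  36  34  32  26  28  50  58  74  98 122 127 127 127 125
 128 127 127 126 126 127 127 126 126 126]
104 [ 57  51  51  60  74  78  79  83  55  16   0   3  26  94 123 127 127 125
 127 126 127 127 126 126 127 127 127 126]
108 [ 87  89  98 104 104 121 127 129 127  75  20   0   0  29 101 125 127 127
 126 125 127 127 125 126 126 127 126 127]
118 [126 126 126 126 126 127 127 126 110  70  37  37  38  38  50  40  37  39
  38  47  81 115 123 119 121 121 121 123]
122 [127 126 126 127 126 127 127 126 101  58  41  42  48  49  46  44  38  40
  38  31  34  92 118 122 122 122 124 123]
126 [126 126 127 126 127 127 126 127 127 109  64  35  38  38  42  43  38  37
  41  33  26  37 101 120 108  79  65  64]
lid [302.84097086 187.72806172]
lid [303.90881149 178.06911787]
(array([299.02307237, 175.43189589]), array([307.82494231, 190.40725377]))
[[300, 177, 7, 13, 75], [290, 194, 4, 6, 21], [311, 195, 3, 5, 12]]
```

```bash
python3 -m handwheel '[{"slide":[-0.15,-0.06,3],"turn":[0,0,0],"gripper":0.5},{"slide":[0,0,3],"turn":[0,0,0],"gripper":0.5},{"slide":[0,0,3],"turn":[0,0,0],"gripper":0.5},{"slide":[0,0,1.2],"turn":[0,0,0],"gripper":0.5},{"slide":[0,0,0],"turn":[0,0,0],"gripper":0.5},{"slide":[0,0,0],"turn":[0,0,0],"gripper":0.1},{"slide":[0,0,0],"turn":[0,0,0],"gripper":0.1},{"slide":[0,0,0],"turn":[0,0,0],"gripper":0.1},{"slide":[0,0,0],"turn":[0,0,0],"gripper":0.1},{"slide":[0,0,0],"turn":[0,0,0],"gripper":0.1}]' 15
python3 -m handwheel '[{"slide":[0,0,-1],"turn":[0,0,0],"gripper":0.1},{"slide":[0,0,-3],"turn":[0,0,0],"gripper":0.1},{"slide":[0,0,-5],"turn":[0,0,0],"gripper":0.1},{"slide":[0,0,-5],"turn":[0,0,0],"gripper":0.1},{"slide":[0,0,-5],"turn":[0,0,0],"gripper":0.1},{"slide":[0,0,-2],"turn":[0,0,0],"gripper":0.1},{"slide":[0,0,0],"turn":[0,0,0],"gripper":0.1},{"slide":[0,0,0],"turn":[0,0,0],"gripper":0.1},{"slide":[0,0,0],"turn":[0,0,0],"gripper":0.1}]'
python3 - <<'E'
from look import *
go(.5605,-.2577,.285,.168)
E
```

```text
time_s: 45.72
tcp_pos: [0.5345, 0.4349, 0.0721]
eef_rot: [-3.141, -0.0, 0.168]
ft_force: [-0.7, 0.3, 3.3]
opening: 0.0132
time_s: 46.85
tcp_pos: [0.5336, 0.4342, 0.2798]
eef_rot: [3.14, 0.002, 0.168]
ft_force: [-0.8, -0.0, -1.3]
opening: 0.0136
at [0.5336 0.4342 0.2798] [3.14e+00 2.00e-03 1.68e-01] open 0.0136 t 46.9 | turn z 0.000 slide [-8.92 68.67 -0.52]
```

```bash
python3 -m handwheel '[{"slide":[-0.5,2,-1],"turn":[0,0,0],"gripper":0.1},{"slide":[-0.6,4,-0.5],"turn":[0,0,0],"gripper":0.1},{"slide":[-0.6,5,0],"turn":[0,0,0],"gripper":0.1},{"slide":[-0.6,5.5,0],"turn":[0,0,0],"gripper":0.1},{"slide":[-0.6,5.5,0],"turn":[0,0,0],"gripper":0.1},{"slide":[-0.6,5.5,0],"turn":[0,0,0],"gripper":0.1},{"slide":[-0.6,5.5,0],"turn":[0,0,0],"gripper":0.1},{"slide":[-0.7,5.5,0],"turn":[0,0,0],"gripper":0.1},{"slide":[-0.7,5.5,0],"turn":[0,0,0],"gripper":0.1},{"slide":[-0.7,5.5,0],"turn":[0,0,0],"gripper":0.1}]'
python3 -m handwheel '[{"slide":[-0.7,5.5,0],"turn":[0,0,0],"gripper":0.1},{"slide":[-0.7,5.5,0],"turn":[0,0,0],"gripper":0.1},{"slide":[-0.7,4.5,0],"turn":[0,0,0],"gripper":0.1},{"slide":[-0.4,2.7,0],"turn":[0,0,0],"gripper":0.1},{"slide":[-0.2,1,0],"turn":[0,0,0],"gripper":0.1},{"slide":[0,0,0],"turn":[0,0,0],"gripper":0.1},{"slide":[0,0,0],"turn":[0,0,0],"gripper":0.1},{"slide":[0,0,0],"turn":[0,0,0],"gripper":0.1},{"slide":[0,0,0],"turn":[0,0,0],"gripper":0.1}]'
python3 - <<'E'
from look import *
b=grab('side','u');go(.5605,-.2577,.2,.168)
p=r.state()['tcp_pos'];z=p[2]-.072;m=b.max(2)
e=ext('side',p,.018,z,z+.04);print('cup pred',e,'bottom only',ext('side',p,.018,z,z))
v0=int(e[1][1])
for v in range(v0-22,v0+3,4): print(v,int(e[0][0])-5,m[v,int(e[0][0])-5:int(e[1][0])+6])
um=int((e[0][0]+e[1][0])/2);print(v0-6,m[v0-6:v0+6,um])
E
```

```text
time_s: 48.1
tcp_pos: [0.5548, -0.0668, 0.2972]
eef_rot: [-3.141, -0.001, 0.167]
ft_force: [0.5, -0.2, -0.2]
opening: 0.0136
time_s: 49.22
tcp_pos: [0.5616, -0.2567, 0.2967]
eef_rot: [-3.141, -0.0, 0.169]
ft_force: [0.5, -0.1, 0.2]
opening: 0.0136
at [ 0.5616 -0.2569  0.2967] [-3.141 -0.     0.169] open 0.0134 t 49.3 | turn z 0.001 slide [-0.12  0.06  9.67]
cup pred (array([340.69014952, 163.8298385 ]), array([365.65686314, 194.83320074])) bottom only (array([340.69014952, 180.62792425]), array([361.32504042, 194.83320074]))
172 335 [134 133 133 133 132 134 133 134 117  66  43  47  43  42  48  46  42  39
  46  44  45  44  40  38  38  35  38  44  31  33  47  48  50  62  61  60]
176 335 [132 127 130 128 130 134 135 126  75  31  31  36  35  38  44  49  48  51
  50  45  43  42  41  40  39  39  44  48  45  36  39  44  49  48  47  46]
180 335 [134 133 134 133 134 134 132  84  40  30  35  36  38  36  34  41  44  43
  44  46  46  47  43  48  44  42  45  42  31  31  36  35  37  36  37  37]
184 335 [134 133 133 134 135 133  90  44  28  34  39  39  36  34  35  40  44  45
  45  48  45  44  47  40  40  45  43  31  34  36  37  36  39  38  36  40]
188 335 [120 121 126 129 131 132 114  78  46  37  38  40  29  33  42  44  46  47
  47  44  45  47  40  36  41  43  37  38  37  35  38  37  36  38  40  39]
192 335 [113 105 104 104 103 103 104 104 103 106  94  71  54  52  48  46  48  45
  45  46  43  47  53  61  79  90  91  93  93  91  92  80  61  49  41  39]
196 335 [103 102 103 103 103 104 104 104 105 103 103 104 104 104 104 103 105 107
 109 116 122 129 132 133 134 133 133 117  98  92  94  91  92  91  90  89]
188 [ 47  37  25  37  45  66 107 124 109 104 103 103]
```

```bash
python3 -m handwheel '[{"slide":[-0.17,0.02,2],"turn":[0,0,0],"gripper":0.1},{"slide":[0,0,2.5],"turn":[0,0,0],"gripper":0.1},{"slide":[0,0,0],"turn":[0,0,0],"gripper":0.1},{"slide":[0,0,0],"turn":[0,0,0],"gripper":0.1},{"slide":[0,0,0.7],"turn":[0,0,0],"gripper":0.1},{"slide":[0,0,0.7],"turn":[0,0,0],"gripper":0.1},{"slide":[0,0,0.7],"turn":[0,0,0],"gripper":0.1},{"slide":[0,0,0],"turn":[0,0,0],"gripper":0.1}]'
python3 -m handwheel '[{"slide":[0,0,0.8],"turn":[0,0,0],"gripper":0.1},{"slide":[0,0,0.8],"turn":[0,0,0],"gripper":0.1},{"slide":[0,0,0.8],"turn":[0,0,0],"gripper":0.1},{"slide":[0,0,0],"turn":[0,0,0],"gripper":0.1}]'
```

```text
time_s: 50.28
tcp_pos: [0.5593, -0.2578, 0.2298]
eef_rot: [-3.141, 0.001, 0.168]
ft_force: [0.3, 0.3, -0.3]
opening: 0.0138
time_s: 50.78
tcp_pos: [0.5593, -0.2577, 0.2057]
eef_rot: [-3.141, 0.001, 0.168]
ft_force: [-0.8, 0.1, -0.8]
opening: 0.0135
```

Inside the beaker with no contact force; continue.

```bash
python3 -m handwheel '[{"slide":[0,0,0.8],"turn":[0,0,0],"gripper":0.1},{"slide":[0,0,0.8],"turn":[0,0,0],"gripper":0.1},{"slide":[0,0,0.8],"turn":[0,0,0],"gripper":0.1},{"slide":[0,0,0.5],"turn":[0,0,0],"gripper":0.1},{"slide":[0,0,0],"turn":[0,0,0],"gripper":0.1}]'
python3 -m handwheel '[{"slide":[0,0,0.3],"turn":[0,0,0],"gripper":0.1},{"slide":[0,0,0.2],"turn":[0,0,0],"gripper":0.1},{"slide":[0,0,0.15],"turn":[0,0,0],"gripper":0.1},{"slide":[0,0,0],"turn":[0,0,0],"gripper":0.1}]'
```

```text
time_s: 51.4
tcp_pos: [0.5595, -0.2579, 0.1771]
eef_rot: [-3.141, 0.001, 0.168]
ft_force: [-0.6, 1.1, -1.4]
opening: 0.0136
time_s: 51.9
tcp_pos: [0.5597, -0.258, 0.1711]
eef_rot: [-3.142, 0.0, 0.168]
ft_force: [0.4, -0.3, -0.3]
opening: 0.0136
```

```bash
python3 -m handwheel '[{"slide":[0,0,0.1],"turn":[0,0,0],"gripper":0.1},{"slide":[0,0,0],"turn":[0,0,0],"gripper":0.1},{"slide":[0,0,0],"turn":[0,0,0],"gripper":0.28},{"slide":[0,0,0],"turn":[0,0,0],"gripper":0.28},{"slide":[0,0,0],"turn":[0,0,0],"gripper":0.28},{"slide":[0,0,-1],"turn":[0,0,0],"gripper":0.28},{"slide":[0,0,-3],"turn":[0,0,0],"gripper":0.28},{"slide":[0,0,-5],"turn":[0,0,0],"gripper":0.28},{"slide":[0,-1,-4],"turn":[0,0,0],"gripper":0.28}]'
python3 -m handwheel '[{"slide":[-1,-3,0],"turn":[0,0,0],"gripper":0.28},{"slide":[-1,-5,0],"turn":[0,0,0],"gripper":0.28},{"slide":[-1,-5,0],"turn":[0,0,0],"gripper":0.28},{"slide":[0,-5,0],"turn":[0,0,0],"gripper":0.28},{"slide":[0,-5,0],"turn":[0,0,0],"gripper":0.28},{"slide":[0,-2,0],"turn":[0,0,0],"gripper":0.28},{"slide":[0,0,0],"turn":[0,0,0],"gripper":0.28}]'
python3 - <<'E'
from look import *
b=grab('side','v');t=grab('top','v');m=b.max(2);T=t.max(2)
def blobs(m,c,z,w,h,th,n):
    u,v=proj(n,[*c,z]).astype(int);k=(m[v-h:v+h,u-w:u+w]<th).astype(np.uint8)
    q,l,st,cc=cv2.connectedComponentsWithStats(k);return [((s+[u-w,v-h,0,0,0]).tolist(),(x+[u-w,v-h]).round(1).tolist()) for s,x in zip(st[1:],cc[1:]) if s[4]>12]
B=(.5605,-.2577);L=(.544,-.164)
print('basket knob side',blobs(m,B,.182,12,14,28,'side'),'pred',ext('side',B,.007,.167,.197))
print('lid knob side',blobs(m,L,.183,12,14,28,'side'),'pred',ext('side',L,.0075,.17,.196))
print('basket knob top',blobs(T,B,.19,12,12,60,'top'),'pred',ext('top',B,.007,.167,.197))
print('lid knob top',blobs(T,L,.19,12,12,60,'top'),'pred',ext('top',L,.0075,.17,.196))
# spectacles moved? compare with first picture
a=cv2.imread('pics/a_top.png');print('spec diff top',cv2.absdiff(a,t)[182:200,225:282].max(2).mean())
A=cv2.imread('pics/a_side.png');print('spec diff side',cv2.absdiff(A,b)[172:205,237:275].max(2).mean())
print('large hole/cover corner rows',m[247:256,344]);go(*B,.3)
print(m[223,355:372])
E
```

```text
time_s: 53.02
tcp_pos: [0.5581, -0.2492, 0.3029]
eef_rot: [3.14, -0.001, 0.166]
ft_force: [0.6, 0.7, 0.2]
opening: 0.0244
time_s: 53.9
tcp_pos: [0.4867, -0.0054, 0.3008]
eef_rot: [-3.141, -0.001, 0.171]
ft_force: [0.5, -0.4, -0.4]
opening: 0.0244
basket knob side [([343, 198, 9, 15, 103], [347.0, 205.2])] pred (array([342.11098738, 196.2476042 ]), array([352.38013612, 212.91479664]))
lid knob side [([300, 177, 7, 13, 72], [303.0, 182.8])] pred (array([299.02307237, 175.43189589]), array([307.82494231, 190.40725377]))
basket knob top [([364, 185, 11, 7, 32], [367.9, 188.5])] pred (array([363.70557854, 182.78771128]), array([374.09240831, 191.46288238]))
lid knob top [([323, 193, 6, 6, 17], [324.6, 196.2]), ([314, 196, 6, 10, 25], [315.4, 202.2])] pred (array([321.79847702, 190.27413881]), array([330.85031713, 198.904603  ]))
spec diff top 52.55263157894737
spec diff side 3.7057416267942584
large hole/cover corner rows [116 114 116 115 118 118 117 117 118]
at [ 0.4869 -0.0078  0.3006] [ 3.141e+00 -1.000e-03  1.670e-01] open 0.0244 t 54.0 | turn z 0.000 slide [ 3.11 25.86  0.06]
[ 41  35  21  15  12  28  88 109 113 113 113 113 113 114 113 114 114]
```

```bash
python3 -c "
from plant import r
print(r.job_done())"
```

```text
the job is handed in; nothing more can be done
None
```

The cleaner is set up and the job is handed in at about 54 s. The cover was seated first, then the small and large beakers were hung, then the lid and finally the basket went in. No verdict was reported.

**Last checks from the cameras**
- **Beakers:** the last picture viewed shows both hanging upright in their own holes. It was taken before the lid and basket went in.
- **Lid and basket:** both knobs appear at the expected heights and positions in the side view, so the lid is home and the basket is on the beaker floor. The top-view outlines were too patchy to confirm this on their own.
- **Spectacles:** unchanged in the side view. The top view could not be used because the arm was in the way.
- **Robot:** clear of everything when I handed in.

**What went wrong on the way**
- **First try at the small beaker:** it caught the hole's edge at about 54 N and tilted in the grip. That push also shifted the cover about 3–4 mm. I set the beaker back on the table, took a new grip, re-measured the hole and it then went in. The second try first touched the edge lightly, at about 8 N.
- **Cover position:** I estimate it now sits about 3 mm off the tank's centre, inside the 8 mm limit. That comes from the beaker positions, not a direct measurement of the cover.
- **Picture limit:** I used all 16 viewed pictures, so the final lid and basket checks are by numbers only.

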